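Clamp a turning blank in the drill vise

ROBOT

A 7-joint arm with a two-finger parallel gripper is mounted at the origin on the work surface. World frame = base frame: x ahead of the robot, y to its left, z up, the work surface at z = 0. Lengths are in m, angles in rad, forces in N, time in s.
With the tool pointing down it reaches from about 0.35 to 0.9 m from the base axis. Payload 8.1 kg.
Tool frame: the origin (TCP) lies midway between the tips of the shut fingers; the grasp point (between the pads) lies 19 mm behind it; z points along the fingers, y is the direction in which the jaws open and shut (so a half turn about z gives the same grasp; the last joint's range is limited). The gripper opens to 92 mm and grips with 3 to 60 N. Pads are 19 mm wide; open, the fingers measure 130 mm over their backs; the gripper's body (75 mm by 190 mm) begins 47 mm behind the grasp point.
Start: joints at [-1.25, 0.434, 0.025, 1.573, -0.012, 1.134, -0.075], TCP at [0.257, 0.57, 0.227] pointing down, gripper open.
Joint ranges: [-2.62, 2.62], [-0.44, 2.09], [-1.27, 1.32], [0.08, 2.57], [-1.32, 4.46], [0.12, 2], [-2.74, 2.74]. Speed limits (rad/s): [2.22, 2.22, 3.01, 3.01, 3.14, 3.14, 3.14].

INTERFACE

Orientations are given as a rotation vector (axis times angle).
In Python, from cell import monitor, get_image, get_calibration, workorder, look_for, masks_of gives the robot as it stands.
- The arm moves only by the shell command python3 -m crank 'ROWS' [FORCE]. ROWS is JSON, a list of rows, each a list of 3 entries, a list of its own where there are three numbers: the shift along the tool's x, y, z in cm, then the turn about the tool's z in degrees, then the closure in counts, from 0 (fully open) to 255 (shut). A call has 1 to 5 rows; each row shifts and turns the commanded pose from where the row before left it, along the tool's axes as they then stand; what a row does not reach is not made up. A row lasts 1/10 s, in which the tool goes at most 50 mm and 8.59 degrees, less where a joint would pass 70% of its speed; a pose out of reach is approached as far as the arm can. A call with a gripper value outside its range is refused whole. The fingers move at their own pace and stop on an object; FORCE is the grip in N (left out, the last holds). Time passes only in rows, so rows that do not move let the fingers close. It gives the time, the measured TCP pose, the force and the opening at its end, in the units of the state.
- monitor.observe(): the state, without advancing time (a new reading comes with each control period).
- get_image(name): name is "scene" or "top" or "wrist"; returns (picture, depth): 384x512x3 uint8, red, green, blue; 384x512 float32, m along the optical axis (not along the pixel's ray), 0 where there is no reading.
- get_calibration(name): a dict with "fx", "fy", "cx", "cy" (pixels), "R" (3x3) and "t" (3): a world point X has camera coordinates R X + t. Camera axes: x right, y down, z forward; pixel columns grow to the right and rows downward; lengths in m; the calibration is good to about 2 mm. A picture is of the moment at which its call begins: read the wrist's pose just before it. get_calibration takes no time and is no camera call; for the wrist camera it gives the pose at the moment of the call.
- workorder.sign_off(): hands the job in, once; it reports no verdict.
Trained networks look in the newest picture that a camera, given by its name, has taken for a name from the list of things; names that differ only in an ending like _2 or _b are one class to them, and where a whole thing is asked for, a point or a joint stands for the part that bears it (a point fixed in the world has none). Each returns a list of dicts, best first, with "score" (0 to 1); they miss things now and then, are a little off and sometimes report something else, mostly with a low value. They report only what shows in the picture. A call takes as long as a camera call. They do not tell look-alikes from the thing itself.
- look_for(label, camera): "location" ([x, y, z] in m, in world coordinates, good to about 4 mm: the middle of the surface that is visible of it).
- masks_of(label, camera): "region" (384x512 bool, what is visible of it).
The state is a dict: "clock": time; "joints": joint angles; "dq": joint speeds; "joint_efforts": joint torques, N m; "position": TCP position; "ee_rot": TCP orientation; "force": force on the tool from outside, world axes, zero at the start; "ft_torque": the same for the moment, N m; "width": opening from 0.0 (shut) to 1.0 (fully open).
Only numpy, scipy, OpenCV 4.12 (cv2) and the standard library are available. Lean on these libraries where they do the work, as an engineer would, in place of code of your own. Each camera call takes 0.05 s, during which the arm holds its last target.

TASK

Get this maple blank ready for boring: stand the matching steel parallel (the one as tall as the one already in the vise) on the vise bed so that the sliding-jaw side of the blank will rest on it, then set the blank down on the two parallels, pencilled cross up, along the jaws and about centred on them, and push it up against the fixed jaw. Then slide the moving jaw up to the blank and swing the red-knobbed cam lever fully round to lock it, so that the blank is gripped flat on both parallels. Set the blank down rather than dropping it, and leave everything else on the bench where it is.

Things in the scene. Friction and masses are not known exactly. Their poses are not given: they have to be found in the camera images.
- vise: Blue-grey cast-iron drill vise fixed on the bench. It clamps along its y; x runs along the jaws, z up. Origin on the bench, mid-width. Bed 26 mm above the bench, y -160 to +140 mm, 120 mm wide (10 mm high lugs: 158). Fixed jaw at the +y end: face at y = +100 mm looking to -y, 120 mm wide, 40 mm thick, top 68 mm above the bench. The sliding jaw comes towards +y.
- fixed_face (a point): Middle of the top edge of the fixed jaw's face (vise x = 0, y = +100 mm, 68 mm above the bench); axes as the vise.
- jaw_face (a point): Middle of the top edge of the sliding jaw's face, 68 mm above the bench; the steel jaw is 120 mm wide its face looks to vise +y; it can spring back up to 7 mm. Axes as the vise. At carriage 0 and lever 0 it lies at vise y = -20 mm, 120 mm from the fixed face.
- carriage_back (a point): Middle of the flat back face of the carriage that carries the sliding jaw, 46 mm above the bench, looking to vise -y: a place to push it shut. The face is 100 mm wide, from 27 to 62 mm above the bench, 75 mm behind the sliding jaw's face (lever open). Behind it is the open bed, 26 mm above the bench.
- carriage (a joint): Travel of the carriage (with sliding jaw and lever) along vise +y, m: 0 = jaws 120 mm apart, range 0 to 0.118. Gap of the jaws = 120 mm minus this minus the cam's push. Starts 0 to 20 mm. Stays where it is left; drags with about 11 N plus 10 N per m/s.
- cam_lever (a joint): Cam lever angle about its upright pin on the carriage, rad: 0 = open, pointing to vise -x; counter-clockwise from above to 1.57 = locked at its stop, pointing to vise -y. Starts 0 to 0.15, stays where left, takes 0.2-0.25 N m. Over its swing it pushes the sliding jaw 5 mm out of the carriage, in proportion; with the jaw already touching the work, springs behind it (1.8 N/mm) give the grip.
- lever_pin (a point): On the axis of the cam lever's pin, 78.5 mm above the bench. It moves with the carriage; it lies 49 mm behind the sliding jaw's face (lever open). Steel hub of 16 mm radius, top 88.5 mm above the bench.
- lever_knob (a point): Centre of the red ball knob (30 mm diameter) at the lever's end, 100 mm from the pin axis, 90.5 mm above the bench. The lever bar is round, 12 mm thick; from 40 to 100 mm from the pin its centre line rises from 81.5 to 90.5 mm above the bench.
- blank_center (a point): Centre of the maple blank: pale wood, 130 mm long (x), 60 wide (y), 70 high (z, up), red wax on both ends, pencilled cross on top, about 0.4 kg. Starts on the bench with the cross up. Well placed, its length lies along the jaws (vise x) and this point is at vise x about 0, y = +70 mm, 85 mm above the bench; it stands 52 mm above the jaws.
- parallel_in_center (a point): Centre of the steel parallel already in the vise: a bar 120 mm long (x), 10 mm thick (y), 24 mm high (z), three round marks on its sides. It stands loose on its edge on the bed, along the fixed jaw, within 3 mm of it. About 0.2 kg.
- parallel_mate_center (a point): Centre of the matching steel parallel, the same bar (120 mm long x, 10 thick y, 24 high z), standing on edge on the bench at the start. Well placed, it stands on the bed along the jaws, centred on their width, its centre 45 to 60 mm from the fixed jaw's face and 38 mm above the bench. The sliding jaw reaches down to the bed and pushes it along if it meets it.
- parallel_tall_center (a point): Centre of a taller steel parallel, 120 mm long (x), 10 mm thick (y), 36 mm high, standing on its edge on the bench: not wanted, leave it.
- gouge: Turning gouge with ash handle, 375 mm long (x), lying at the back of the bench; bystander. Origin below its middle.
- mallet: Turned walnut mallet, 80 mm diameter, 228 mm high, standing on its head; bystander. Origin at its underside.
- walnut_offcut: Dark walnut offcut, 95 x 50 x 45 mm, bystander. Origin at the centre of its underside.
- glue: White glue bottle with orange cap, 56 mm diameter, 150 mm high, bystander. Origin at its underside.
- wax_tin: Copper-coloured round tin, 80 mm diameter, 45 mm high, bystander. Origin at its underside.
There are look-alikes about, which are no part of the job. What is shaped like the part that bears blank_center but turquoise is not meant. Leave any orange look-alike of the part that bears parallel_in_center alone.

How it is judged:
On the way, in this order (a step that is already met when the one before it is completed fails the run):
1. the matching parallel stands on its edge on the vise bed along the jaws, centre 36 to 68 mm from the fixed jaw's face, let go (z of parallel_mate_center in the frame of vise between 0.035 and 0.041 m and angle between parallel_mate_center's own z axis and vertical below 0.12 rad and x of parallel_mate_center in the frame of vise between -0.03 and 0.03 m and y of parallel_mate_center in the frame of vise between 0.032 and 0.064 m and angle between the x axis of parallel_mate_center and the x axis of vise, either way round below 0.12 rad and contact force between the fingers and parallel_mate below 0.1 N), for 0.2 s.
2. the blank sits flat on both parallels, square to and within 3 mm of the fixed jaw, the sliding jaw not yet touching it (z of blank_center in the frame of vise between 0.0825 and 0.0875 m and angle between blank_center's own z axis and vertical below 0.04 rad and angle between the x axis of blank_center and the x axis of vise, either way round below 0.04 rad and x of blank_center in the frame of vise between -0.025 and 0.025 m and y of blank_center in the frame of vise between 0.067 and 0.0725 m and z of parallel_mate_center in the frame of vise between 0.035 and 0.041 m and angle between parallel_mate_center's own z axis and vertical below 0.12 rad and x of parallel_mate_center in the frame of vise between -0.03 and 0.03 m and y of parallel_mate_center in the frame of vise between 0.036 and 0.068 m and angle between the x axis of parallel_mate_center and the x axis of vise, either way round below 0.12 rad and contact force between sliding_jaw and blank below 0.2 N), for 0.2 s.
3. the sliding jaw is brought within 3 mm of the blank with the cam lever still open (z of blank_center in the frame of vise between 0.0825 and 0.0875 m and angle between blank_center's own z axis and vertical below 0.04 rad and angle between the x axis of blank_center and the x axis of vise, either way round below 0.04 rad and x of blank_center in the frame of vise between -0.025 and 0.025 m and y of blank_center in the frame of vise between 0.067 and 0.0725 m and y of jaw_face in the frame of vise above 0.0365 m and value of joint cam_lever below 0.4 rad), for 0.1 s.
At the end, for the whole second after the job is handed in: Lever past 1.45 rad; sliding and fixed jaw press the blank (over 2.5 N each); blank at rest, let go, flat and square (0.04 rad) on both upright parallels (2.5 mm), within 3 mm of the fixed jaw, 25 mm of centre; parallels along the jaws within 30 mm of centre, one under each side of the blank (value of joint cam_lever above 1.45 rad and contact force between each of sliding_jaw, fixed_jaw and blank above 2.5 N and z of blank_center in the frame of vise between 0.0825 and 0.0875 m and angle between blank_center's own z axis and vertical below 0.04 rad and angle between the x axis of blank_center and the x axis of vise, either way round below 0.04 rad and x of blank_center in the frame of vise between -0.025 and 0.025 m and y of blank_center in the frame of vise between 0.067 and 0.0725 m and z of parallel_mate_center in the frame of vise between 0.035 and 0.041 m and angle between parallel_mate_center's own z axis and vertical below 0.12 rad and x of parallel_mate_center in the frame of vise between -0.03 and 0.03 m and y of parallel_mate_center in the frame of vise between 0.038 and 0.068 m and angle between the x axis of each of parallel_mate_center, parallel_in_center and the x axis of vise, either way round below 0.12 rad and z of parallel_in_center in the frame of vise between 0.035 and 0.041 m and x of parallel_in_center in the frame of vise between -0.03 and 0.03 m and y of parallel_in_center in the frame of vise between 0.082 and 0.1 m and linear speed of blank below 0.01 m/s and contact force between the fingers and blank below 0.1 N); the robot touches nothing.
It fails at once if a bystander is moved more than 20 mm (distance of any of parallel_tall_center, gouge, mallet, walnut_offcut, glue, wax_tin from where it was at the start of the episode above 0.02 m).
It fails at once if the blank is dropped (moves faster than 0.6 m/s out of the fingers) (linear speed of blank above 0.6 m/s and contact force between the fingers and blank below 0.1 N).
It also fails if it takes over 72 s, if anything falls off the work surface, if the arm or the gripper's body presses on something with over 40 N, if the wrist force passes 120 N, or if a joint passes its speed limit or range.

## Working session

There is one attempt and no reset: what is moved stays moved. The work goes in short steps, Python scripts to look and compute and a shell command to move; the robot and the scene stay as the last step left them, time stands still between calls to the robot, and variables do not carry over. Pictures are saved under pics/ and viewed, and the job is handed in when it is done.

```bash
ls; mkdir -p pics; python3 - <<'E'
from cell import monitor,get_image,get_calibration
import cv2
print(monitor.observe())
for n in ("scene","top","wrist"):
    p,d=get_image(n); cv2.imwrite(f"pics/{n}0.png",p[:,:,::-1])
    c=get_calibration(n); print(n,c)
E
```

```text
pics
{'clock': 0.0, 'joints': array([-1.24959998,  0.43519683,  0.02497644,  1.57404613, -0.01158674,
        1.13403736, -0.07508307]), 'dq': array([ 0.00198847,  0.00127754, -0.00028273,  0.00063954,  0.00023608,
       -0.00029991,  0.00054573]), 'joint_efforts': array([ 4.96599550e-04, -6.67841864e+01,  9.85042490e-01, -3.14464688e+01,
       -6.06457167e-02,  4.31658898e-02,  1.50817968e-04]), 'position': array([0.25686723, 0.5692296 , 0.22598099]), 'ee_rot': array([-6.60767118e-01, -3.07113928e+00,  2.40810634e-03]), 'force': array([-0.77463634, -0.11719928, -0.78991861]), 'ft_torque': array([-0.02267038,  0.02177162, -0.06255115]), 'width': 0.9978093216001062}
scene {'fx': 446.2373981451301, 'fy': 446.2373981451301, 'cx': 261.181232481167, 'cy': 187.541177217172, 'R': array([[-0.84682258,  0.53186356,  0.00356049],
       [ 0.44420904,  0.71091082, -0.54523768],
       [-0.29252325, -0.46013798, -0.83827394]]), 't': array([ 0.50217441, -0.1740748 ,  1.60172065])}
top {'fx': 472.38410589811684, 'fy': 472.38410589811684, 'cx': 256.1956608874552, 'cy': 191.52246659243116, 'R': array([[ 0.01191212, -0.99962368, -0.02471022],
       [-0.9979432 , -0.01032817, -0.06326681],
       [ 0.06298779,  0.02541303, -0.99769069]]), 't': array([-0.00482263,  0.57665502,  1.31463045])}
wrist {'fx': 303.7205767518306, 'fy': 303.7205767518306, 'cx': 252.1451958206839, 'cy': 195.45555998461535, 'R': array([[ 0.41026235,  0.91196634, -0.00148547],
       [ 0.87925158, -0.39511168,  0.26608914],
       [ 0.24207741, -0.11047246, -0.96394728]]), 't': array([-0.62460709, -0.03385048,  0.39057495])}
```

View pics/scene0.png

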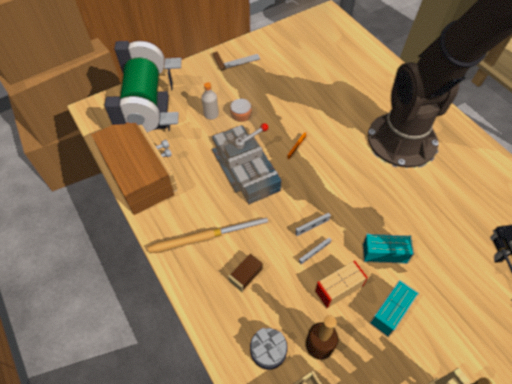

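View pics/top0.png

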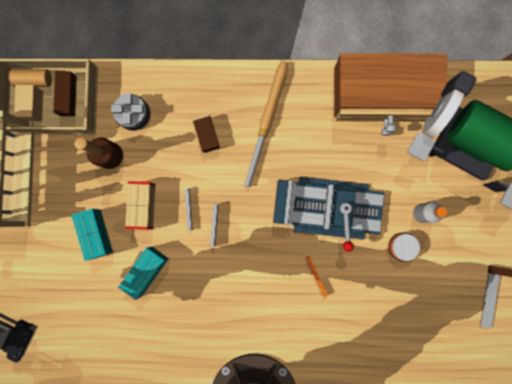

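View pics/wrist0.png

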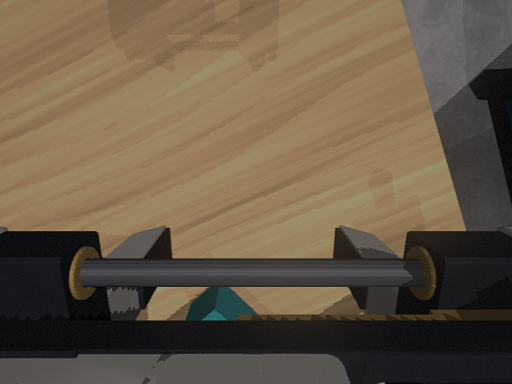

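The top view shows the blank at px (140,205), two parallel candidates at (188,209) and (214,225), and the vise at (330,207) with the fixed jaw on the left and the knob at (348,246). The mallet is at (104,152), the walnut offcut at (206,134), and turquoise look-alikes are at (90,233) and (143,273). Next I measure.

```bash
cat > h.py <<'E'
import numpy as np, cv2
from cell import monitor,get_image,get_calibration,look_for,masks_of
from scipy.spatial.transform import Rotation as Ro
def cloud(d,c,m=None):
    v,u=np.nonzero((d>0) if m is None else (m&(d>0)))
    z=d[v,u]; X=np.c_[(u-c['cx'])/c['fx']*z,(v-c['cy'])/c['fy']*z,z]
    return (X-c['t'])@c['R'], u, v
def top_rect(P,zlo,zhi):
    q=P[(P[:,2]>zlo)&(P[:,2]<zhi)]
    r=cv2.minAreaRect((q[:,:2]*1000).astype(np.float32)); return r,len(q),np.median(q[:,2])
E
python3 - <<'E'
from h import *
for cam in("top","scene"):
    p,d=get_image(cam); c=get_calibration(cam)
    for l in ["vise","jaw_face","carriage_back","lever_pin","lever_knob","blank_center","parallel_in_center","parallel_mate_center","parallel_tall_center","fixed_face"]:
        print(cam,l,[(np.round(x['location'],3).tolist(),round(x['score'],2)) for x in look_for(l,cam)][:4])
    for l in ["blank_center","parallel_mate_center","parallel_tall_center"]:
        for x in masks_of(l,cam)[:4]:
            P,u,v=cloud(d,c,x['region'])
            if len(P)<10: continue
            r=cv2.minAreaRect((P[:,:2]*1000).astype(np.float32))
            print(cam,l,round(x['score'],2),len(P),int(u.mean()),int(v.mean()),'z',np.percentile(P[:,2],[10,50,90]).round(4),r)
E
```

```text
top vise [([0.534, -0.208, 0.028], 0.64)]
top jaw_face [([0.533, -0.196, 0.066], 0.67)]
top carriage_back [([0.521, -0.231, 0.063], 0.75)]
top lever_pin [([0.481, -0.242, 0.087], 0.53)]
top lever_knob [([0.483, -0.243, 0.088], 0.63), ([0.52, 0.188, 0.023], 0.6)]
top blank_center [([0.451, 0.442, 0.068], 0.95), ([0.349, 0.301, 0.071], 0.84), ([0.533, 0.319, 0.072], 0.66)]
top parallel_in_center [([0.543, -0.098, 0.051], 0.71), ([0.343, -0.17, 0.023], 0.65)]
top parallel_mate_center [([0.522, 0.189, 0.024], 0.68), ([0.479, -0.242, 0.091], 0.35)]
top parallel_tall_center [([0.479, 0.115, 0.035], 0.73)]
top fixed_face [([0.55, -0.073, 0.07], 0.68), ([0.802, -0.037, 0.026], 0.64)]
top blank_center 0.85 1276 140 204 z [0.036  0.0691 0.0729] ((533.9600219726562, 323.521728515625), (62.15563201904297, 130.55335998535156), 88.46240234375)
top blank_center 0.67 1473 91 233 z [0.0225 0.0686 0.0727] ((453.24176025390625, 471.2742004394531), (142.39840698242188, 92.41044616699219), 18.793821334838867)
top blank_center 0.19 299 346 225 z [0.0827 0.0888 0.1022] ((482.53662109375, -239.4766082763672
[... 1598 characters left out ...]
060547), 88.80716705322266)
scene blank_center 0.58 1274 393 308 z [0.0418 0.0691 0.0724] ((449.3760986328125, 459.2813415527344), (134.67137145996094, 63.69233703613281), 18.436338424682617)
scene parallel_mate_center 0.72 714 245 272 z [0.0182 0.0432 0.0471] ((737.8772583007812, 147.30517578125), (97.70437622070312, 51.36781692504883), 17.736282348632812)
scene parallel_mate_center 0.65 155 313 251 z [0.0069 0.0218 0.0261] ((525.7646484375, 192.02749633789062), (116.10774993896484, 18.828960418701172), 4.838886260986328)
scene parallel_tall_center 0.61 319 312 224 z [0.0002 0.0259 0.0364] ((473.6582946777344, 112.31016540527344), (30.572141647338867, 132.04896545410156), 85.64961242675781)
```

The mate (24 mm) is at about (0.525,0.190) and the tall one (36 mm) at about (0.480,0.118). Top and scene agree on both. Next is a rough vise fit and a helper for working out moves.

```bash
cat >> h.py <<'E'
def pose():
    s=monitor.observe(); return np.array(s['position']),Ro.from_rotvec(s['ee_rot']).as_matrix(),s
def delta(x,y,z,yaw_y=None):
    """to target TCP; yaw_y = wanted world direction (deg) of the tool y axis, mod 180"""
    p,R,s=pose(); d=R.T@(np.array([x,y,z])-p)*100
    a=np.degrees(np.arctan2(R[1,1],R[0,1])); t=None
    if yaw_y is not None:
        t=-(((yaw_y-a)+90)%180-90)
    print('t=%.2f'%s['clock'],'tcp',p.round(4),'yaw_y %.2f'%a,'j7 %.2f'%s['joints'][6],'shift cm',d.round(2),'n>=%.1f'%(np.linalg.norm(d)/5),'turn',None if t is None else round(t,2),'F',s['force'].round(1),'w %.3f'%s['width'], 'tilt z',R[:,2].round(3))
E
python3 - <<'E'
from h import *
p,d=get_image("top"); c=get_calibration("top")
P,u,v=cloud(d,c)
m=(abs(P[:,0]-.54)<.1)&(P[:,1]>-.37)&(P[:,1]<-.03)&(P[:,2]>.005); Q=P[m]
for lo,hi in((.062,.075),(.045,.056),(.02,.032),(.095,.12)):
    q=Q[(Q[:,2]>lo)&(Q[:,2]<hi)]
    im=None
    # y histogram
    print(lo,hi,len(q),q[:,0].min().round(3),q[:,0].max().round(3),np.histogram(q[:,1],bins=np.arange(-.37,-.02,.01))[0])
q=Q[(Q[:,2]>.06)&(Q[:,2]<.075)&(Q[:,1]>-.13)]
print('fixed jaw',cv2.minAreaRect((q[:,:2]*1000).astype(np.float32)),np.median(q[:,2]))
print('blank',top_rect(P[(abs(P[:,0]-.535)<.1)&(abs(P[:,1]-.325)<.06)],.06,.08))
print('mate',top_rect(P[(abs(P[:,0]-.525)<.08)&(abs(P[:,1]-.19)<.03)],.018,.03))
print('knob',Q[Q[:,2]>.097].mean(0))
delta(.36,.0,.25,None)
delta(.524,.19,.2,95)
E
```

```text
0.062 0.075 1038 0.477 0.609 [  0   0   0   0   0   0   0   0   0   0  19  37  21  34  54  32  75 133
  26   0   0   0   0   0   0   0   0  33 145 142 157 121   9   0]
0.045 0.056 219 0.48 0.6 [ 0  0  0  0  0  0  0  0  0  0  2  0  0  4  3 32 11 11 10  0  0  0  0  0
  0  0 53 86  6  0  0  0  1  0]
0.02 0.032 2158 0.462 0.604 [  0  14 131 132 118 128 117 132 122  95  28   7   8  10  14  32   7  34
 105 113 137 104 134 115 125 125  58   9   0   0   0   1   3   0]
0.095 0.12 12 0.441 0.455 [0 0 0 0 0 0 0 0 0 0 0 1 8 3 0 0 0 0 0 0 0 0 0 0 0 0 0 0 0 0 0 0 0 0]
fixed jaw ((548.0157470703125, -71.60894012451172), (39.93022155761719, 119.96375274658203), 84.215576171875) 0.06647322454491182
blank (((533.8924560546875, 323.898193359375), (62.49027633666992, 130.7339630126953), 88.55992126464844), 1083, np.float64(0.06967330587961781))
mate (((525.2365112304688, 193.24581909179688), (118.80852508544922, 11.02570629119873), 5.337802410125732), 160, np.float64(0.023363350124506417))
knob [ 0.44200294 -0.24391554  0.10003405]
t=1.60 tcp [0.257  0.5697 0.2267] yaw_y 65.71 j7 -0.08 shift cm [-32.82 -47.69  -2.33] n>=11.6 turn None F [ 0.1 -0.6  0.5] w 1.000 tilt z [ 0. -0. -1.]
t=1.60 tcp [0.257  0.5697 0.2267] yaw_y 65.71 j7 -0.08 shift cm [-39.95 -23.63   2.67] n>=9.3 turn -29.29 F [ 0.1 -0.6  0.5] w 1.000 tilt z [ 0. -0. -1.]
```

```bash
python3 - <<'E'
from h import *
delta(.535,-.16,.25,84.2)
E
```

```text
t=1.60 tcp [0.257  0.5697 0.2267] yaw_y 65.71 j7 -0.08 shift cm [-55.35 -55.08  -2.33] n>=15.6 turn -18.49 F [ 0.1 -0.6  0.5] w 1.000 tilt z [ 0. -0. -1.]
```

```bash
python3 -m crank '[[[-3.2,-3.2,-0.3],0,0],[[-3.2,-3.2,-0.3],0,0],[[-3.2,-3.2,-0.3],0,0],[[-3.2,-3.2,-0.3],0,0],[[-3.2,-3.2,-0.3],0,0]]'; python3 -m crank '[[[-3.2,-3.2,-0.3],0,0],[[-3.2,-3.2,-0.3],0,0],[[-3.2,-3.2,-0.3],0,0],[[-3.2,-3.2,0],0,0],[[-3.2,-3.2,0],0,0]]'; python3 -m crank '[[[-3.2,-3.2,0],0,0],[[-3.2,-3.2,0],0,0],[[-3.2,-3.2,0],0,0],[[-3.2,-3.2,0],0,0],[[-3.2,-3.2,0],0,0]]'; python3 - <<'E'
from h import *
delta(.535,-.16,.25,84.2)
E
```

```text
clock: 2.1
position: [0.3375, 0.3563, 0.242]
ee_rot: [0.661, 3.071, 0.001]
force: [1.0, 0.3, 0.3]
width: 0.999
clock: 2.6
position: [0.4176, 0.1447, 0.2512]
ee_rot: [0.661, 3.071, 0.001]
force: [1.2, 0.4, 0.2]
width: 1.002
clock: 3.1
position: [0.4976, -0.067, 0.2511]
ee_rot: [0.66, 3.071, 0.001]
force: [-0.3, 1.2, -1.0]
width: 0.999
t=3.10 tcp [ 0.4976 -0.067   0.2511] yaw_y 65.74 j7 1.29 shift cm [-7.23 -6.95  0.11] n>=2.0 turn -18.46 F [-0.3  1.2 -1. ] w 0.999 tilt z [ 0.001  0.    -1.   ]
```

```bash
python3 -m crank '[[[-3.6,-3.5,0],0,0],[[-3.6,-3.4,0],0,0],[[0,0,0],-8,0],[[0,0,0],-8,0],[[0,0,0],-2.5,0]]'; python3 - <<'E'
from h import *
p,d=get_image("wrist"); cv2.imwrite("pics/w1.png",cv2.resize(p,(768,576))[:,:,::-1])
c=get_calibration("wrist"); np.savez("w1.npz",p=p,d=d,**c)
delta(.535,-.16,.25,84.2)
for l in ["vise","jaw_face","carriage_back","lever_pin","lever_knob","parallel_in_center","fixed_face"]:
    print(l,[(np.round(x['location'],3).tolist(),round(x['score'],2)) for x in look_for(l,"wrist")][:3])
E
```

```text
clock: 3.6
position: [0.5343, -0.1581, 0.2506]
ee_rot: [-0.152, -3.138, 0.0]
force: [-0.5, 0.6, 0.4]
width: 1.003
t=3.65 tcp [ 0.5343 -0.1579  0.2507] yaw_y 84.48 j7 1.81 shift cm [-0.09 -0.2   0.07] n>=0.0 turn 0.28 F [-0.3  0.3 -0.1] w 1.001 tilt z [-0.  0. -1.]
vise [([0.525, -0.201, 0.031], 0.96), ([0.632, 0.011, 0.022], 0.55)]
jaw_face [([0.53, -0.199, 0.069], 0.89)]
carriage_back [([0.512, -0.232, 0.067], 0.71)]
lever_pin [([0.472, -0.239, 0.09], 0.95)]
lever_knob [([0.476, -0.24, 0.09], 0.67)]
parallel_in_center [([0.371, -0.159, 0.028], 0.75), ([0.539, -0.101, 0.052], 0.57), ([0.53, -0.204, 0.027], 0.4)]
fixed_face [([0.542, -0.081, 0.067], 0.95)]
```

View pics/w1.png

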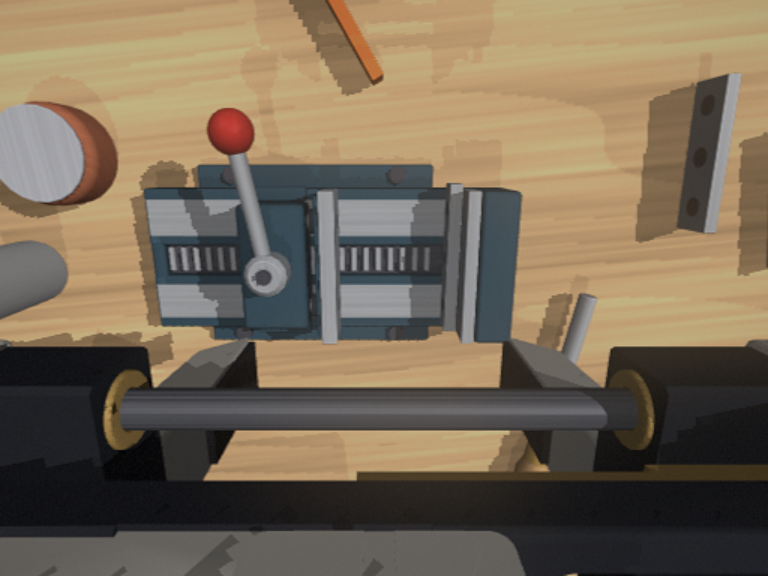

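The wrist view shows the fixed jaw plate at (471,265), the parallel already in the vise at (453,260) beside it, the sliding jaw plate at (328,265), the lever hub at (265,275) and the knob at (231,131). I'll fit these from the depth.

```bash
python3 - <<'E'
from h import *
f=np.load("w1.npz"); P,u,v=cloud(f['d'],f)
a=np.radians(-5.8)
m=(abs(P[:,0]-.54)<.09)&(P[:,1]>-.36)&(P[:,1]<-.03)
Q=P[m]; U=u[m];V=v[m]
def rect(q): 
    r=cv2.minAreaRect((q[:,:2]*1000).astype(np.float32)); return r,len(q),np.median(q[:,2]).round(4)
fj=Q[(Q[:,2]>.06)&(Q[:,2]<.076)&(Q[:,1]>-.105)]; print('fixed jaw top',rect(fj))
pi=Q[(Q[:,2]>.045)&(Q[:,2]<.056)&(Q[:,1]>-.13)]; print('par_in',rect(pi))
# refined vise frame by fixed jaw
(cx,cy),(w,h),an=rect(fj)[0]; yaw=an-90 if w<h else an
print('yaw',yaw)
a=np.radians(yaw); X=np.array([np.cos(a),np.sin(a)]);Y=np.array([-np.sin(a),np.cos(a)])
O=np.array([cx,cy])/1000-0.12*Y; print('vise origin',O.round(4))
L=np.c_[(Q[:,:2]-O)@X,(Q[:,:2]-O)@Y,Q[:,2]]
for n,s in(('fixed top',(L[:,2]>.062)&(L[:,2]<.075)&(L[:,1]>.09)),('in top',(L[:,2]>.046)&(L[:,2]<.054)&(L[:,1]>.07)&(L[:,1]<.1)),('slide jaw top',(L[:,2]>.062)&(L[:,2]<.075)&(L[:,1]<.06)&(L[:,1]>-.035)),('bed',(L[:,2]>.018)&(L[:,2]<.034)),('carr',(L[:,2]>.052)&(L[:,2]<.075)&(L[:,1]<.06)),('hub',(L[:,2]>.083)&(L[:,0]>-.02)&(L[:,1]<0)),('knob',(L[:,2]>.09)&(L[:,0]<-.06)&(L[:,1]<0))):
    q=L[s]; print(n,len(q),'x',np.percentile(q[:,0],[1,50,99]).round(4),'y',np.percentile(q[:,1],[1,50,99]).round(4),'z',np.median(q[:,2]).round(4))
m=(abs(P[:,0]-.44)<.03)&(abs(P[:,1]+.24)<.03)&(P[:,2]>.085);q=P[m];print('knob',q.mean(0),q[:,2].max())
E
```

```text
fixed jaw top (((546.8131713867188, -72.05490112304688), (40.31589126586914, 119.77894592285156), 84.44974517822266), 3564, np.float64(0.0679))
par_in (((541.0338745117188, -96.73605346679688), (32.26959991455078, 120.71456146240234), 74.52450561523438), 1040, np.float64(0.0504))
yaw -5.550254821777344
vise origin [ 0.5352 -0.1915]
fixed top 3538 x [-0.0589 -0.0047  0.0576] y [0.1002 0.1189 0.1389] z 0.0679
in top 868 x [-0.0629 -0.0087  0.0536] y [0.0884 0.0933 0.0999] z 0.0504
slide jaw top 2072 x [-0.0586 -0.0042  0.0564] y [-0.0346 -0.0105  0.0006] z 0.0667
bed 10726 x [-0.0599 -0.0078  0.0582] y [-0.1573  0.0034  0.0881] z 0.0266
carr 4155 x [-0.0565 -0.0039  0.0547] y [-0.0733 -0.0294  0.0006] z 0.0634
hub 3948 x [-0.0197 -0.0118  0.011 ] y [-0.0601 -0.0145 -0.0117] z 0.2858
knob 189 x [-0.0794 -0.0717 -0.0608] y [-0.0649 -0.0586 -0.0538] z 0.092
knob [ 0.43872684 -0.2423283   0.09830605] 0.10719282615366657
```

```bash
python3 - <<'E'
from h import *
delta(.525,.191,.18,95.3)
E
```

```text
t=4.00 tcp [ 0.5343 -0.1574  0.2508] yaw_y 84.19 j7 1.80 shift cm [ 4.46 34.56  7.08] n>=7.1 turn -11.11 F [-0.6  0.4 -0.2] w 1.000 tilt z [ 0.  0. -1.]
```

```bash
python3 -m crank '[[[0.55,4.3,0.8],0,0],[[0.55,4.3,0.9],0,0],[[0.55,4.3,0.9],0,0],[[0.55,4.3,0.9],0,0],[[0.55,4.3,0.9],0,0]]'; python3 -m crank '[[[0.55,4.3,0.9],0,0],[[0.55,4.3,0.9],0,0],[[0.6,4.4,0.9],0,0],[[0,0,0],-5.5,0],[[0,0,0],-5.5,0]]'; python3 -m crank '[[[0,0,0],0,0]]'; python3 - <<'E'
from h import *
p,d=get_image("wrist"); cv2.imwrite("pics/w2.png",p[:,:,::-1])
c=get_calibration("wrist"); P,u,v=cloud(d,c)
print([(np.round(x['location'],3).tolist(),round(x['score'],2)) for x in look_for("parallel_mate_center","wrist")])
m=(abs(P[:,0]-.525)<.08)&(abs(P[:,1]-.19)<.035)
print(top_rect(P[m],.019,.03)); q=P[m]; q=q[(q[:,2]>.019)&(q[:,2]<.03)]; print(q.mean(0))
m=(abs(P[:,0]-.535)<.1)&(abs(P[:,1]-.325)<.06); print(top_rect(P[m],.062,.078))
delta(.525,.191,.004,95.3)
E
```

```text
clock: 4.5
position: [0.5284, 0.0609, 0.2066]
ee_rot: [0.159, 3.137, 0.0]
force: [0.7, 0.1, -0.6]
width: 0.999
clock: 5.0
position: [0.5241, 0.1924, 0.1792]
ee_rot: [0.154, -3.137, 0.0]
force: [-0.4, -0.9, 1.4]
width: 1.002
clock: 5.1
position: [0.5247, 0.1906, 0.1796]
ee_rot: [0.146, -3.138, 0.0]
force: [0.0, -0.5, -0.5]
width: 1.005
[([0.521, 0.191, 0.022], 0.74)]
(((524.4100952148438, 193.05947875976562), (119.40103149414062, 9.325553894042969), 5.0389227867126465), 1023, np.float64(0.02457192310190203))
[0.52096672 0.19248091 0.02454083]
(((521.609619140625, 323.2738342285156), (61.43464660644531, 107.79432678222656), 88.28787231445312), 6616, np.float64(0.0705564437806637))
t=5.20 tcp [0.5249 0.19   0.1798] yaw_y 95.02 j7 1.32 shift cm [-1.000e-02  1.000e-01  1.758e+01] n>=3.5 turn -0.28 F [-0.4 -0.4 -0.3] w 0.999 tilt z [ 0.  0. -1.]
```

View pics/w2.png

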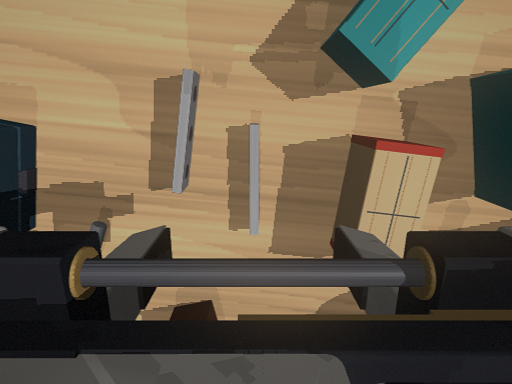

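The wrist view shows the mate at px (254,180), the tall parallel at (186,130), and the blank on the right. Three views agree on the mate: (0.5244,0.193), top at 24.6 mm. I'll narrow the fingers to clear the tall parallel and descend.

```bash
python3 -m crank '[[[0,0.3,3],0,120],[[0,0,4],0,120],[[0,0,4],0,120],[[0,0,3],0,120],[[0,0,0],0,120]]' 30; python3 -m crank '[[[0,0,2],0,120],[[0,0,1.3],0,120],[[0,0,0.2],0,120]]';  python3 - <<'E'
from h import *
delta(.5244,.193,.004,95.0)
E
```

```text
clock: 5.7
position: [0.522, 0.1917, 0.0364]
ee_rot: [0.138, -3.133, 0.004]
force: [-0.5, 0.4, -0.2]
width: 0.615
clock: 6.0
position: [0.5244, 0.1929, 0.0046]
ee_rot: [0.141, -3.138, 0.001]
force: [-0.6, 0.5, 0.3]
width: 0.532
t=6.00 tcp [0.5244 0.1929 0.0046] yaw_y 95.15 j7 1.37 shift cm [-0.01  0.01  0.06] n>=0.0 turn 0.15 F [-0.6  0.5  0.3] w 0.532 tilt z [-0.001 -0.    -1.   ]
```

```bash
python3 -m crank '[[[0,0,0],0,255],[[0,0,0],0,255],[[0,0,0],0,255],[[0,0,0],0,255],[[0,0,0],0,255]]' 30; python3 -m crank '[[[0,0,0],0,255],[[0,0,-1],0,255],[[0,0,-2],0,255],[[0,0,-4],0,255],[[0,0,-4],0,255]]';  python3 - <<'E'
from h import *
O=np.array([.5355,-.1914]);a=np.radians(-5.6);X=np.array([np.cos(a),np.sin(a)]);Y=np.array([-np.sin(a),np.cos(a)])
t=O+.048*Y;print(t)
delta(t[0],t[1],.15,84.4)
E
```

```text
clock: 6.5
position: [0.5247, 0.1933, 0.0051]
ee_rot: [-0.143, 3.138, 0.0]
force: [0.2, -0.8, 0.2]
width: 0.14
clock: 7.0
position: [0.5237, 0.1927, 0.1159]
ee_rot: [0.143, -3.137, 0.001]
force: [0.4, -0.3, -1.9]
width: 0.11
[ 0.54018398 -0.14362908]
t=7.00 tcp [0.5237 0.1927 0.1159] yaw_y 95.21 j7 1.34 shift cm [  1.42 -33.65  -3.38] n>=6.8 turn 10.81 F [ 0.4 -0.3 -1.9] w 0.110 tilt z [-0.002 -0.001 -1.   ]
```

```bash
python3 -m crank '[[[0.2,-4.2,-0.7],0,255],[[0.2,-4.2,-0.7],0,255],[[0.2,-4.2,-0.7],0,255],[[0.2,-4.2,-0.7],0,255],[[0.2,-4.2,-0.6],0,255]]'; python3 -m crank '[[[0.2,-4.2,0],0,255],[[0.1,-4.2,0],0,255],[[0.1,-4.2,0],0,255],[[0,0,0],5.4,255],[[0,0,0],5.4,255]]'; python3 -m crank '[[[0,0,0],0,255]]'; python3 - <<'E'
from h import *
p,d=get_image("wrist"); cv2.imwrite("pics/w3.png",p[:,:,::-1])
delta(.5402,-.1436,.030,84.4)
E
```

```text
clock: 7.5
position: [0.5333, -0.0185, 0.1497]
ee_rot: [-0.143, 3.138, 0.0]
force: [0.7, 0.3, -1.7]
width: 0.107
clock: 8.0
position: [0.5405, -0.1449, 0.1492]
ee_rot: [-0.165, -3.137, 0.0]
force: [-0.4, 1.0, -1.8]
width: 0.105
clock: 8.1
position: [0.5408, -0.1429, 0.149]
ee_rot: [-0.157, -3.137, -0.0]
force: [-0.2, 1.0, -2.5]
width: 0.11
t=8.15 tcp [ 0.5409 -0.1425  0.149 ] yaw_y 84.53 j7 1.81 shift cm [ 0.06 -0.11 11.9 ] n>=2.4 turn 0.13 F [ 0.9  0.  -1.9] w 0.109 tilt z [-0.  0. -1.]
```

View pics/w3.png

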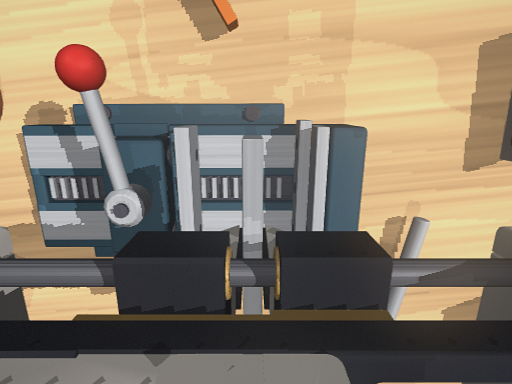

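The wrist view shows the mate held at px (253,185), parallel to the jaw plates at (185,180) and (320,180), with clear room on both sides. Lowering.

```bash
python3 -m crank '[[[0,-0.1,4],0,255],[[0,0,4],0,255],[[0,0,2.5],0,255],[[0,0,0.8],0,255],[[0,0,0],0,255]]'; python3 -m crank '[[[0,0,0.3],0,255],[[0,0,0.2],0,255],[[0,0,0],0,255]]' ; python3 - <<'E'
from h import *
delta(.5402,-.1436,.0305,84.4)
E
```

```text
clock: 8.65
position: [0.5405, -0.1433, 0.0352]
ee_rot: [-0.15, -3.136, -0.001]
force: [0.9, -0.9, -1.4]
width: 0.102
clock: 8.95
position: [0.5417, -0.1437, 0.0316]
ee_rot: [0.152, 3.136, -0.0]
force: [-0.5, 0.5, -2.8]
width: 0.103
t=8.95 tcp [ 0.5417 -0.1437  0.0316] yaw_y 84.44 j7 1.87 shift cm [ 0.15 -0.    0.11] n>=0.0 turn 0.04 F [-0.5  0.5 -2.8] w 0.103 tilt z [ 0.002 -0.    -1.   ]
```

```bash
python3 -m crank '[[[0,0,0.1],0,255],[[0,0,0],0,255]]' ; python3 -m crank '[[[0,0,0.1],0,255],[[0,0,0],0,255]]'
```

```text
clock: 9.15
position: [0.5417, -0.1438, 0.031]
ee_rot: [0.153, 3.136, 0.0]
force: [-2.2, 1.4, 8.7]
width: 0.104
clock: 9.35
position: [0.5417, -0.1438, 0.0309]
ee_rot: [0.153, 3.136, 0.001]
force: [-6.2, 1.9, 20.9]
width: 0.11
```

```bash
python3 -m crank '[[[0,0,-0.15],0,255],[[0,0,0],0,190],[[0,0,0],0,190],[[0,0,0],0,190],[[0,0,0],0,190]]' ; python3 -m crank '[[[0,0,-1],0,190],[[0,0,-3],0,190],[[0,0,-4],0,190],[[0,0,-4],0,190],[[0,0,-4],0,190]]'; python3 -m crank '[[[0,0,-2.5],0,0],[[0,0,-2],0,0],[[0,0,0],0,0]]'; python3 - <<'E'
from h import *
p,d=get_image("wrist"); cv2.imwrite("pics/w4.png",p[:,:,::-1]);c=get_calibration("wrist");P,u,v=cloud(d,c)
O=np.array([.5355,-.1914]);a=np.radians(-5.6);X=np.array([np.cos(a),np.sin(a)]);Y=np.array([-np.sin(a),np.cos(a)])
L=np.c_[(P[:,:2]-O)@X,(P[:,:2]-O)@Y,P[:,2]]
s=(abs(L[:,0])<.075)&(L[:,1]>.02)&(L[:,1]<.08)&(L[:,2]>.043)&(L[:,2]<.06); print('mate',top_rect(L[s],.04,.06),L[s].mean(0))
s=(abs(L[:,0])<.075)&(L[:,1]>.1)&(L[:,1]<.15)&(L[:,2]>.06)&(L[:,2]<.075); print('fj',top_rect(L[s],.04,.08))
s=(abs(L[:,0])<.075)&(L[:,1]>-.02)&(L[:,1]<.03)&(L[:,2]>.06)&(L[:,2]<.075); print('jaw ymax',np.percentile(L[s][:,1],98))
delta(.5355,.323,.2,88.4)
E
```

```text
clock: 9.85
position: [0.5411, -0.1437, 0.0301]
ee_rot: [-0.153, -3.138, 0.0]
force: [0.5, 0.3, 0.3]
width: 0.256
clock: 10.35
position: [0.5407, -0.1438, 0.1925]
ee_rot: [0.154, 3.138, -0.0]
force: [0.5, -0.3, -0.3]
width: 0.256
clock: 10.65
position: [0.5425, -0.1443, 0.2388]
ee_rot: [0.153, 3.132, -0.001]
force: [1.3, 0.5, -0.2]
width: 0.465
mate (((0.19126510620117188, 49.040985107421875), (120.14994049072266, 9.749946594238281), 0.3247840404510498), 913, np.float64(0.04857450196122249)) [-0.00209105  0.0492434   0.04854221]
fj (((-1.9886970520019531, 120.07713317871094), (118.9683837890625, 40.23616409301758), 0.15313133597373962), 3798, np.float64(0.06601736038434992))
jaw ymax 0.000571859737219699
t=10.70 tcp [ 0.5417 -0.144   0.237 ] yaw_y 84.40 j7 1.77 shift cm [ 5.18 46.41  3.68] n>=9.4 turn -4.0 F [-0.8  0.9  0.1] w 0.516 tilt z [ 0.003 -0.    -1.   ]
```

View pics/w4.png

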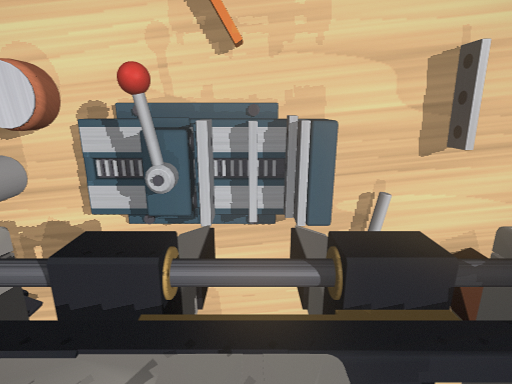

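The mate stands at vise (0, 49 mm), square, between the jaw plates (px 253,170). Now the blank: I'll check the mallet's place and then approach.

```bash
python3 - <<'E'
from h import *
p,d=get_image("top"); c=get_calibration("top"); P,u,v=cloud(d,c)
s=(P[:,0]>.55)&(P[:,0]<.75)&(P[:,1]>.3)&(P[:,1]<.5)&(P[:,2]>.02)
for lo,hi in((.02,.07),(.07,.15),(.15,.3)):
    q=P[s&(P[:,2]>lo)&(P[:,2]<hi)]; print(lo,len(q),q.min(0).round(3) if len(q) else 0,q.max(0).round(3) if len(q) else 0)
print('blank',top_rect(P[(abs(P[:,0]-.535)<.1)&(abs(P[:,1]-.325)<.06)],.064,.078))
E
python3 -m crank '[[[0.5,4.6,0.2],0,0],[[0.5,4.6,0.2],0,0],[[0.5,4.6,0.2],0,0],[[0.5,4.6,0.2],0,0],[[0.5,4.6,0.2],0,0]]'; python3 -m crank '[[[0.5,4.6,0.2],0,0],[[0.5,4.6,0.2],0,0],[[0.5,4.6,0.2],0,0],[[0.5,4.6,0],0,0],[[0.5,4.6,0],-4,0]]';python3 -m crank '[[[0,0,0],0,0]]'; python3 - <<'E'
from h import *
p,d=get_image("wrist"); cv2.imwrite("pics/w5.png",p[:,:,::-1])
c=get_calibration("wrist"); P,u,v=cloud(d,c)
m=(abs(P[:,0]-.535)<.1)&(abs(P[:,1]-.325)<.06); print(top_rect(P[m],.064,.078))
delta(.5355,.323,.030,88.4)
E
```

```text
0.02 421 [0.55  0.301 0.02 ] [0.75  0.499 0.07 ]
0.07 767 [0.552 0.3   0.07 ] [0.747 0.499 0.15 ]
0.15 247 [0.662 0.407 0.151] [0.691 0.437 0.231]
blank (((533.8441162109375, 323.78167724609375), (62.60184097290039, 130.22378540039062), 88.3331298828125), 1049, np.float64(0.06978863840783879))
clock: 11.25
position: [0.5374, 0.0893, 0.2241]
ee_rot: [-0.153, -3.136, 0.001]
force: [0.8, -0.2, 0.3]
width: 0.977
clock: 11.75
position: [0.535, 0.3204, 0.2178]
ee_rot: [-0.043, -3.139, 0.002]
force: [0.9, -0.2, 0.8]
width: 1.0
clock: 11.85
position: [0.5328, 0.327, 0.2171]
ee_rot: [-0.025, -3.138, -0.004]
force: [0.2, 0.2, -0.1]
width: 1.001
(((534.0360717773438, 318.8257141113281), (60.098533630371094, 131.22775268554688), 88.19608306884766), 7181, np.float64(0.07061405750573303))
t=11.90 tcp [0.5339 0.3227 0.2172] yaw_y 88.79 j7 1.00 shift cm [-0.21  0.04 18.72] n>=3.7 turn 0.39 F [-0.2 -0.8  0. ] w 0.999 tilt z [-0.003 -0.    -1.   ]
```

View pics/w5.png

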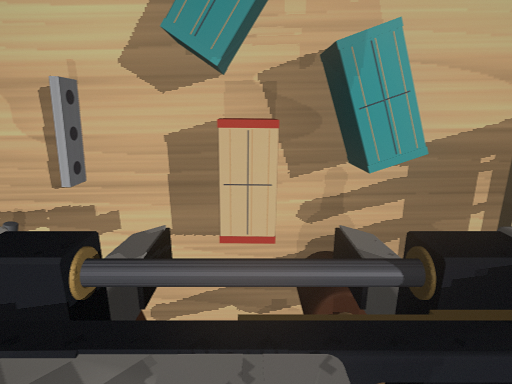

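```bash
python3 -m crank '[[[0,0,0],0,0],[[0,0,0],0,0]]'; python3 - <<'E'
from h import *
c=get_calibration("wrist"); p,d=get_image("wrist");  P,u,v=cloud(d,c)
m=(abs(P[:,0]-.535)<.1)&(abs(P[:,1]-.325)<.06); r=top_rect(P[m],.064,.078); print(r)
m=(abs(P[:,0]-.65)<.1)&(abs(P[:,1]-.4)<.1)&(P[:,2]>.03);q=P[m]; print(len(q),q.min(0),q.max(0))
m=(abs(P[:,0]-.45)<.1)&(P[:,1]>.37)&(P[:,1]<.5)&(P[:,2]>.05);q=P[m]; print(len(q),q.min(0),q.max(0))
delta(r[0][0][0]/1000,r[0][0][1]/1000,.033,r[0][2] if r[0][1][0]<r[0][1][1] else r[0][2]+90)
E
```

```text
clock: 12.1
position: [0.5363, 0.317, 0.2187]
ee_rot: [-0.047, -3.141, 0.002]
force: [0.2, -0.8, 0.6]
width: 1.001
(((532.65087890625, 323.5845642089844), (60.24251937866211, 130.1728057861328), 88.48825073242188), 7170, np.float64(0.07050075053766774))
3384 [0.55000818 0.30001204 0.03011012] [0.68667352 0.42839939 0.29875792]
16800 [0.37970658 0.3700011  0.05003709] [0.54140417 0.49988165 0.32795198]
t=12.15 tcp [0.5364 0.3171 0.219 ] yaw_y 88.26 j7 1.00 shift cm [ 0.39  0.66 18.6 ] n>=3.7 turn -0.22 F [ 0.1 -0.3 -0.2] w 1.000 tilt z [-0.    -0.001 -1.   ]
```

```bash
python3 -m crank '[[[0.35,0.65,0],0,0],[[0,0,4],0,0],[[0,0,4],0,0],[[0,0,4],0,0],[[0,0,3],0,0]]' 40; python3 -m crank '[[[0,0,2.6],0,0],[[0,0,1],0,0],[[0,0,0],0,0]]';  python3 - <<'E'
from h import *
delta(.533,.3236,.033,88.5)
E
```

```text
clock: 12.65
position: [0.5318, 0.325, 0.0672]
ee_rot: [-0.045, -3.14, 0.001]
force: [-0.1, 0.1, 0.3]
width: 0.993
clock: 12.95
position: [0.532, 0.325, 0.0322]
ee_rot: [-0.044, -3.139, 0.002]
force: [0.5, 0.3, 0.5]
width: 0.997
t=12.95 tcp [0.532  0.325  0.0322] yaw_y 88.39 j7 1.03 shift cm [-0.1  -0.14 -0.08] n>=0.0 turn -0.11 F [0.5 0.3 0.5] w 0.997 tilt z [-0.002 -0.001 -1.   ]
```

```bash
python3 -m crank '[[[-0.1,-0.14,0],0,0],[[0,0,0],0,255],[[0,0,0],0,255],[[0,0,0],0,255],[[0,0,0],0,255]]' 40; python3 -m crank '[[[0,0,0],0,255],[[0,0,0],0,255]]'; python3 - <<'E'
from h import *
delta(.533,.3236,.033,88.5)
E
```

```text
clock: 13.45
position: [0.5339, 0.3244, 0.0337]
ee_rot: [0.043, 3.141, 0.001]
force: [0.3, -0.4, 0.3]
width: 0.698
clock: 13.65
position: [0.5338, 0.3239, 0.0335]
ee_rot: [0.044, 3.141, -0.0]
force: [-1.1, -1.3, 5.1]
width: 0.65
t=13.65 tcp [0.5338 0.3239 0.0335] yaw_y 88.40 j7 1.03 shift cm [ 0.08 -0.04  0.05] n>=0.0 turn -0.1 F [-1.1 -1.3  5.1] w 0.650 tilt z [ 0. -0. -1.]
```

```bash
python3 -m crank '[[[0,0,-1],0,255],[[0,0,-3],0,255],[[0,0,-4],0,255],[[0,0,-4],0,255],[[0,0,-3],0,255]]'; python3 - <<'E'
from h import *
O=np.array([.5355,-.1914]);a=np.radians(-5.6);X=np.array([np.cos(a),np.sin(a)]);Y=np.array([-np.sin(a),np.cos(a)])
t=O+.066*Y;print(t)
delta(t[0],t[1],.18,84.4)
E
```

```text
clock: 14.15
position: [0.534, 0.3244, 0.1861]
ee_rot: [0.043, 3.14, 0.002]
force: [0.2, 0.4, -2.7]
width: 0.649
[ 0.54194047 -0.12571499]
t=14.15 tcp [0.534  0.3244 0.1861] yaw_y 88.42 j7 1.00 shift cm [ -2.04 -44.98   0.56] n>=9.0 turn 4.02 F [ 0.2  0.4 -2.7] w 0.649 tilt z [ 0.001  0.001 -1.   ]
```

```bash
python3 -m crank '[[[-0.2,-4,0],0,255],[[-0.2,-4.5,0],0,255],[[-0.2,-4.5,0],0,255],[[-0.2,-4.5,0],0,255],[[-0.2,-4.5,0],0,255]]'; python3 -m crank '[[[-0.2,-4.5,0],0,255],[[-0.2,-4.5,0],0,255],[[-0.2,-4.5,0],0,255],[[-0.2,-4.5,0],0,255],[[-0.2,-4.2,0],0,255]]'; python3 -m crank '[[[0,-0.8,0],4,255],[[0,0,0],0,255],[[0,0,0],0,255],[[0,0,0],0,255]]'; python3 - <<'E'
from h import *
c=get_calibration("wrist");p,d=get_image("wrist"); cv2.imwrite("pics/w6.png",p[:,:,::-1])
delta(.5419,-.1257,.085,84.4)
E
```

```text
clock: 14.65
position: [0.5371, 0.1023, 0.1836]
ee_rot: [-0.043, -3.141, -0.0]
force: [0.8, 0.6, -3.0]
width: 0.654
clock: 15.15
position: [0.541, -0.1202, 0.1836]
ee_rot: [0.044, 3.141, 0.0]
force: [0.1, 0.3, -2.3]
width: 0.649
clock: 15.55
position: [0.5414, -0.1242, 0.1832]
ee_rot: [-0.147, -3.138, -0.002]
force: [0.1, 0.4, -2.7]
width: 0.649
t=15.60 tcp [ 0.5414 -0.1243  0.1832] yaw_y 84.63 j7 1.74 shift cm [-0.07 -0.14  9.82] n>=2.0 turn 0.23 F [-0.1  0.1 -2.3] w 0.651 tilt z [-0.     0.001 -1.   ]
```

View pics/w6.png

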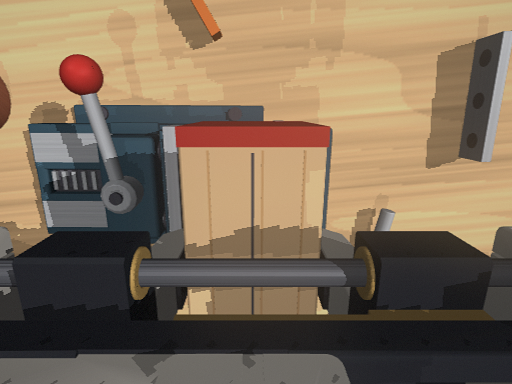

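The wrist view shows the blank held above the vise, aligned with the jaws, red end at (253,135). Lowering.

```bash
python3 -m crank '[[[-0.05,-0.12,3],0.2,255],[[0,0,3],0,255],[[0,0,2],0,255],[[0,0,1.1],0,255],[[0,0,0],0,255]]'; python3 -m crank '[[[0,0,0.4],0,255],[[0,0,0],0,255]]';python3 -m crank '[[[0,0,0.2],0,255],[[0,0,0],0,255]]'; python3 - <<'E'
from h import *
delta(.5419,-.1257,.0835,84.4)
E
```

```text
clock: 16.1
position: [0.5409, -0.1264, 0.0911]
ee_rot: [-0.156, -3.135, -0.001]
force: [0.0, -0.4, -2.2]
width: 0.649
clock: 16.3
position: [0.5422, -0.1274, 0.0889]
ee_rot: [0.158, 3.136, 0.0]
force: [-0.5, 1.3, -3.3]
width: 0.654
clock: 16.5
position: [0.5419, -0.1275, 0.0866]
ee_rot: [0.159, 3.137, 0.0]
force: [-0.2, -0.5, -3.2]
width: 0.648
t=16.50 tcp [ 0.5419 -0.1275  0.0866] yaw_y 84.21 j7 1.79 shift cm [0.02 0.18 0.31] n>=0.1 turn -0.19 F [-0.2 -0.5 -3.2] w 0.648 tilt z [ 0.001  0.    -1.   ]
```

```bash
python3 -m crank '[[[0,0,0.2],-0.2,255],[[0,0,0],0,255]]';python3 -m crank '[[[0,0,0.1],0,255],[[0,0,0],0,255]]'; python3 -m crank '[[[0,0,0.1],0,255],[[0,0,0],0,255]]'
```

```text
clock: 16.7
position: [0.5416, -0.1275, 0.0842]
ee_rot: [-0.153, -3.138, -0.0]
force: [0.3, -0.5, -3.8]
width: 0.656
clock: 16.9
position: [0.5417, -0.1275, 0.0835]
ee_rot: [0.153, 3.138, 0.0]
force: [-1.5, -0.5, 2.0]
width: 0.648
clock: 17.1
position: [0.5417, -0.1275, 0.0835]
ee_rot: [0.153, 3.137, 0.001]
force: [-6.1, 1.5, 15.2]
width: 0.651
```

```bash
python3 -m crank '[[[0,0,-0.12],0,255],[[0,0.3,0],0,255],[[0,0,0],0,255]]';python3 -m crank '[[[0,0.15,0],0,255],[[0,0,0],0,255]]'; python3 -m crank '[[[0,0.1,0],0,255],[[0,0,0],0,255]]'
```

```text
clock: 17.4
position: [0.5421, -0.1247, 0.0836]
ee_rot: [0.153, 3.137, -0.001]
force: [-1.8, -1.7, 2.0]
width: 0.649
clock: 17.6
position: [0.5422, -0.1237, 0.0839]
ee_rot: [0.154, 3.137, -0.001]
force: [-2.6, -2.5, 6.6]
width: 0.654
clock: 17.8
position: [0.5423, -0.1233, 0.0839]
ee_rot: [0.155, 3.137, -0.002]
force: [-2.4, -4.4, 6.8]
width: 0.652
```

```bash
python3 -m crank '[[[0,0.1,0],0,255],[[0,0,0],0,255]]'; python3 -m crank '[[[0,0.1,0],0,255],[[0,0,0],0,255]]'; python3 - <<'E'
from h import *
delta(.5423,-.1217,.0835,84.4)
c=get_calibration("wrist");p,d=get_image("wrist");P,u,v=cloud(d,c)
O=np.array([.5355,-.1914]);a=np.radians(-5.6);X=np.array([np.cos(a),np.sin(a)]);Y=np.array([-np.sin(a),np.cos(a)])
L=np.c_[(P[:,:2]-O)@X,(P[:,:2]-O)@Y,P[:,2]]
s=(L[:,0]<-.02)&(L[:,0]>-.08)&(L[:,1]>.02)&(L[:,1]<.12)&(L[:,2]>.112)&(L[:,2]<.128);q=L[s];print(len(q),top_rect(L[s],.1,.13),np.percentile(q[:,1],[1,99]),q[:,0].min())
s=(L[:,0]<-.02)&(L[:,0]>-.08)&(L[:,1]>.09)&(L[:,1]<.16)&(L[:,2]>.06)&(L[:,2]<.075);q=L[s];print(np.percentile(q[:,1],[1,99]))
E
```

```text
clock: 18.0
position: [0.5424, -0.1227, 0.0839]
ee_rot: [0.155, 3.137, -0.003]
force: [-2.5, -5.4, 6.2]
width: 0.651
clock: 18.2
position: [0.5425, -0.1226, 0.0839]
ee_rot: [0.156, 3.137, -0.004]
force: [-2.5, -8.5, 6.6]
width: 0.652
t=18.20 tcp [ 0.5425 -0.1226  0.0839] yaw_y 84.32 j7 1.78 shift cm [0.02 0.09 0.04] n>=0.0 turn -0.08 F [-2.5 -8.5  6.6] w 0.652 tilt z [ 0.001 -0.003 -1.   ]
16114 (((-43.20024871826172, 69.69895935058594), (46.39386749267578, 60.765438079833984), 0.005184836219996214), 16114, np.float64(0.12093925568378511)) [0.04052812 0.098934  ] -0.0663977354075192
[0.11239845 0.13826857]
```

```bash
python3 -m crank '[[[0,0.1,0],0,255],[[0,0,0],0,255]]'; python3 -m crank '[[[0,0,0],0,170],[[0,0,0],0,60],[[0,0,0],0,0],[[0,0,0],0,0],[[0,0,0],0,0]]'; python3 -m crank '[[[0,0,-1],0,0],[[0,0,-3],0,0],[[0,0,-4],0,0],[[0,0,-4],0,0],[[0,0,0],0,0]]'; python3 -m crank '[[[0,0,0],0,0],[[0,0,0],0,0]]'; python3 - <<'E'
from h import *
delta(.5423,-.1217,.0835,84.4)
c=get_calibration("wrist");p,d=get_image("wrist");cv2.imwrite("pics/w7.png",p[:,:,::-1]);P,u,v=cloud(d,c)
O=np.array([.5355,-.1914]);a=np.radians(-5.6);X=np.array([np.cos(a),np.sin(a)]);Y=np.array([-np.sin(a),np.cos(a)])
L=np.c_[(P[:,:2]-O)@X,(P[:,:2]-O)@Y,P[:,2]]
s=(abs(L[:,0])<.08)&(L[:,1]>.02)&(L[:,1]<.12)&(L[:,2]>.112)&(L[:,2]<.128);q=L[s];print(len(q),top_rect(L[s],.1,.13),np.percentile(q[:,1],[1,99]),q[:,0].min())
A=np.c_[q[:,:2],np.ones(len(q))];print('plane',np.linalg.lstsq(A,q[:,2],rcond=None)[0])
s=(L[:,0]<.06)&(L[:,0]>-.08)&(L[:,1]>.09)&(L[:,1]<.16)&(L[:,2]>.06)&(L[:,2]<.075);print(top_rect(L[s],.05,.1))
E
```

```text
clock: 18.45
position: [0.5425, -0.1226, 0.084]
ee_rot: [0.156, 3.137, -0.006]
force: [-2.0, -10.0, 6.0]
width: 0.655
clock: 18.95
position: [0.5425, -0.1182, 0.0833]
ee_rot: [-0.152, -3.138, -0.001]
force: [0.4, 0.3, -0.8]
width: 0.948
clock: 19.45
position: [0.5455, -0.1197, 0.2094]
ee_rot: [0.153, 3.128, -0.0]
force: [1.3, -0.5, -0.6]
width: 0.999
clock: 19.65
position: [0.5418, -0.1186, 0.2028]
ee_rot: [-0.153, -3.137, -0.001]
force: [-0.0, -0.1, -1.0]
width: 1.001
t=19.65 tcp [ 0.5418 -0.1186  0.2028] yaw_y 84.43 j7 1.72 shift cm [-0.1  -0.3  11.93] n>=2.4 turn 0.03 F [-0.  -0.1 -1. ] w 1.001 tilt z [-0.001  0.    -1.   ]
9971 (((-8.340255737304688, 68.38090515136719), (116.15983581542969, 60.18035888671875), 0.009804213419556618), 9971, np.float64(0.12046453911656216)) [0.03905743 0.09761384] -0.06641951625913182
plane [-0.00046251  0.00201952  0.12030552]
(((-5.076107025146484, 120.90792083740234), (128.26846313476562, 47.28116226196289), 5.98381233215332), 4135, np.float64(0.06804127695318876))
```

View pics/w7.png

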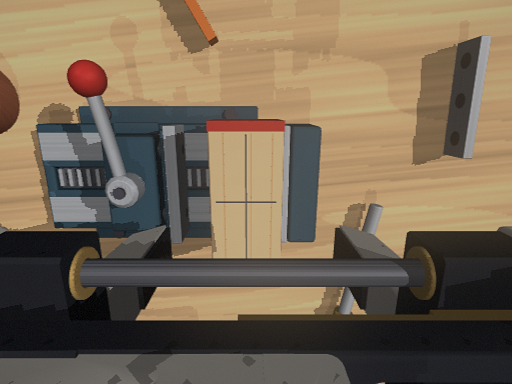

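```bash
python3 - <<'E'
from h import *
O=np.array([.5355,-.1914]);a=np.radians(-5.6);X=np.array([np.cos(a),np.sin(a)]);Y=np.array([-np.sin(a),np.cos(a)])
for cam in("wrist","top"):
    c=get_calibration(cam);p,d=get_image(cam);P,u,v=cloud(d,c)
    L=np.c_[(P[:,:2]-O)@X,(P[:,:2]-O)@Y,P[:,2]]
    for x0 in(-.05,-.035,-.02,-.005):
        b=(abs(L[:,0]-x0)<.008)
        f=L[b&(L[:,2]>.062)&(L[:,2]<.075)&(L[:,1]>.095)&(L[:,1]<.147)][:,1]
        t=L[b&(L[:,2]>.114)&(L[:,2]<.127)&(L[:,1]>.02)&(L[:,1]<.12)][:,1]
        j=L[b&(L[:,2]>.060)&(L[:,2]<.075)&(L[:,1]>-.02)&(L[:,1]<.03)][:,1]
        g=lambda z: np.percentile(z,[2,98]).round(4) if len(z) else None
        print(cam,x0,'fixed',g(f),'blank',g(t),'jaw',g(j))
E
```

```text
wrist -0.05 fixed [0.1045 0.1384] blank [0.0396 0.0968] jaw [-0.0149  0.0003]
wrist -0.035 fixed [0.1043 0.1383] blank [0.0397 0.0971] jaw [-0.015   0.0003]
wrist -0.02 fixed [0.1046 0.1384] blank [0.0399 0.0967] jaw [-0.015   0.0004]
wrist -0.005 fixed [0.1042 0.1384] blank [0.0396 0.0971] jaw [-0.0152  0.0004]
top -0.05 fixed [0.117  0.1388] blank None jaw None
top -0.035 fixed [0.1136 0.1394] blank None jaw None
top -0.02 fixed [0.1138 0.1138] blank None jaw None
top -0.005 fixed None blank None jaw None
```

The blank is flat and square, with its centre at y≈68.4–69.2 mm. That is inside the limit but near its edge, so I'll nudge it with closed fingers.

```bash
python3 - <<'E'
from h import *
O=np.array([.5355,-.1914]);a=np.radians(-5.6);X=np.array([np.cos(a),np.sin(a)]);Y=np.array([-np.sin(a),np.cos(a)])
t=O+.008*Y;print(t)
delta(t[0],t[1],.077,84.4)
E
```

```text
[ 0.53628066 -0.18343818]
t=19.80 tcp [ 0.5417 -0.1188  0.2023] yaw_y 84.42 j7 1.72 shift cm [-0.12 -6.48 12.53] n>=2.8 turn 0.02 F [ 0.2 -0.5  1.2] w 1.002 tilt z [-0.002  0.    -1.   ]
```

```bash
python3 -m crank '[[[-0.1,-3.3,0],0,255],[[0,-3.2,0],0,255],[[0,0,0],0,255],[[0,0,0],0,255],[[0,0,0],0,255]]' 20; python3 -m crank '[[[0,0,4],0,255],[[0,0,4],0,255],[[0,0,3.5],0,255],[[0,0,1],0,255],[[0,0,0],0,255]]'; python3 -m crank '[[[0,0.5,0],0,255],[[0,0.3,0],0,255],[[0,0,0],0,255]]'; python3 -c "
from h import *
delta(.5379,-.1667,.077,84.4)"
```

```text
clock: 20.3
position: [0.5371, -0.1827, 0.2028]
ee_rot: [-0.152, -3.137, -0.001]
force: [-0.5, 0.2, -0.6]
width: 0.614
clock: 20.8
position: [0.5361, -0.1822, 0.0769]
ee_rot: [-0.151, -3.135, -0.002]
force: [-0.4, 0.5, -0.1]
width: 0.176
clock: 21.1
position: [0.5385, -0.1745, 0.0791]
ee_rot: [0.15, 3.137, 0.001]
force: [0.5, 0.2, 0.6]
width: 0.004
t=21.10 tcp [ 0.5385 -0.1745  0.0791] yaw_y 84.51 j7 1.90 shift cm [0.14 0.77 0.21] n>=0.2 turn 0.11 F [0.5 0.2 0.6] w 0.004 tilt z [ 0.001  0.001 -1.   ]
```

```bash
for i in 1 2 3; do python3 -m crank '[[[0,0.15,0],0,255],[[0,0,0],0,255]]' | egrep 'pos|force'; done
```

```text
position: [0.5383, -0.1741, 0.0788]
force: [0.2, 1.0, -0.5]
position: [0.5382, -0.1727, 0.0785]
force: [0.0, -0.4, 0.3]
position: [0.5383, -0.1716, 0.0785]
force: [0.2, -0.0, -0.1]
```

```bash
for i in 1 2 3; do python3 -m crank '[[[0,0.15,0],0,255],[[0,0,0],0,255]]' | egrep 'pos|force'; done
```

```text
position: [0.5383, -0.1711, 0.0787]
force: [-1.7, -4.3, 2.9]
position: [0.5384, -0.1708, 0.079]
force: [-2.4, -8.3, 4.9]
position: [0.5385, -0.1705, 0.0794]
force: [-4.2, -11.6, 8.8]
```

```bash
python3 -m crank '[[[0,-0.5,0],0,255],[[0,-0.7,0],0,255],[[0,0,0],0,255],[[0,0,-4],0,255],[[0,0,-4],0,255]]'; python3 -m crank '[[[0,0,-4],0,255],[[0,0,0],0,255],[[0,0,0],0,255],[[0,0,0],0,255]]'; python3 - <<'E'
from h import *
O=np.array([.5355,-.1914]);a=np.radians(-5.6);X=np.array([np.cos(a),np.sin(a)]);Y=np.array([-np.sin(a),np.cos(a)])
for cam in("wrist",):
    c=get_calibration(cam);p,d=get_image(cam);cv2.imwrite("pics/w8.png",p[:,:,::-1]);P,u,v=cloud(d,c)
    L=np.c_[(P[:,:2]-O)@X,(P[:,:2]-O)@Y,P[:,2]]
    for x0 in(-.05,-.035,-.02,-.005):
        b=(abs(L[:,0]-x0)<.008)
        f=L[b&(L[:,2]>.062)&(L[:,2]<.075)&(L[:,1]>.095)&(L[:,1]<.147)][:,1]
        t=L[b&(L[:,2]>.114)&(L[:,2]<.127)&(L[:,1]>.02)&(L[:,1]<.12)]
        j=L[b&(L[:,2]>.060)&(L[:,2]<.075)&(L[:,1]>-.02)&(L[:,1]<.03)][:,1]
        g=lambda z: np.percentile(z,[2,98]).round(4) if len(z) else None
        print(cam,x0,'fixed',g(f),'blank',g(t[:,1]),np.median(t[:,2]) if len(t) else 0,'jaw',g(j))
    s=(L[:,0]<0)&(abs(L[:,0])<.08)&(L[:,1]>.02)&(L[:,1]<.12)&(L[:,2]>.112)&(L[:,2]<.128);q=L[s]
    print(top_rect(q,.1,.13));A=np.c_[q[:,:2],np.ones(len(q))];print('plane',np.linalg.lstsq(A,q[:,2],rcond=None)[0])
pb=O-.13*Y
delta(pb[0],pb[1],.2,174.4)
E
```

```text
clock: 22.8
position: [0.5366, -0.178, 0.1582]
ee_rot: [-0.152, -3.135, -0.001]
force: [0.8, 0.2, 0.2]
width: 0.01
clock: 23.2
position: [0.5369, -0.1781, 0.1972]
ee_rot: [-0.152, -3.136, -0.001]
force: [-0.2, 0.9, 0.1]
width: -0.003
wrist -0.05 fixed [0.1184 0.1379] blank [0.0403 0.0978] 0.120453791939432 jaw [-0.0156 -0.0003]
wrist -0.035 fixed [0.1183 0.1381] blank [0.0402 0.0978] 0.12045405491866554 jaw [-0.015   0.0002]
wrist -0.02 fixed [0.1186 0.1381] blank [0.0402 0.0979] 0.12045088227281389 jaw [-0.0154  0.0002]
wrist -0.005 fixed [0.1184 0.1379] blank [0.0403 0.0979] 0.12044232625296719 jaw [-0.0155  0.0001]
(((-33.35455322265625, 69.72975158691406), (66.70816040039062, 61.02334213256836), 0.0920543298125267), 6582, np.float64(0.12048637658703651))
plane [-0.00262126  0.0051814   0.11999093]
t=23.25 tcp [ 0.5368 -0.1782  0.197 ] yaw_y 84.44 j7 1.85 shift cm [ 1.000e-02 -1.433e+01 -3.100e-01] n>=2.9 turn -89.96 F [0.4 0.1 0. ] w 0.004 tilt z [-0.002  0.001 -1.   ]
```

View pics/w8.png

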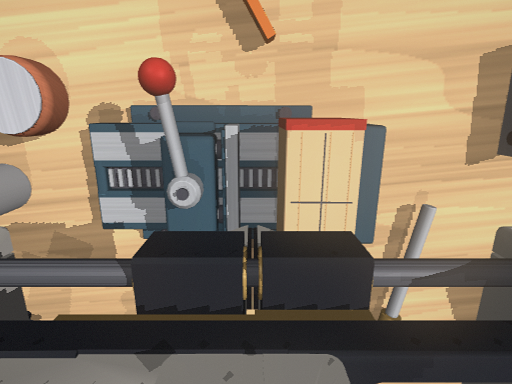

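The blank is seated: y≈69.5 mm, square, top at 120.5 mm and flat within 0.005. Next I go behind the carriage and turn the tool 90°.

```bash
python3 -m crank '[[[0,-4.2,0],0,255],[[0,-4.3,0],0,255],[[0,-4.3,0],0,255],[[0,0,0],8.5,255],[[0,0,0],8.5,255]]'; python3 -m crank '[[[0,0,0],8.5,255],[[0,0,0],8.5,255],[[0,0,0],8.5,255],[[0,0,0],8.5,255],[[0,0,0],8.5,255]]'; python3 -m crank '[[[0,0,0],8.5,255],[[0,0,0],8.5,255],[[0,0,0],8.5,255],[[0,0,0],5,255],[[0,0,0],0,255]]';  python3 - <<'E'
from h import *
O=np.array([.5355,-.1914]);a=np.radians(-5.6);X=np.array([np.cos(a),np.sin(a)]);Y=np.array([-np.sin(a),np.cos(a)])
pb=O-.115*Y
delta(pb[0],pb[1],.05,174.4)
E
```

```text
clock: 23.75
position: [0.5235, -0.3082, 0.1968]
ee_rot: [-0.629, -3.075, 0.0]
force: [0.6, 0.8, -0.4]
width: 0.003
clock: 24.25
position: [0.5245, -0.3057, 0.1969]
ee_rot: [-1.697, -2.641, 0.001]
force: [0.5, -1.0, 0.6]
width: 0.006
clock: 24.75
position: [0.5247, -0.3056, 0.1969]
ee_rot: [-2.327, -2.108, 0.002]
force: [-0.7, -0.3, -0.3]
width: 0.004
t=24.75 tcp [ 0.5247 -0.3056  0.1969] yaw_y -5.66 j7 0.72 shift cm [-0.03  0.   14.69] n>=2.9 turn -0.06 F [-0.7 -0.3 -0.3] w 0.004 tilt z [-0.003  0.    -1.   ]
```

```bash
python3 -m crank '[[[0,0,4],0,255],[[0,0,4],0,255],[[0,0,4],0,255],[[0,0,2.5],0,255],[[0,0,0.2],0,255]]'; python3 -m crank '[[[1,0,0],0,255],[[1,0,0],0,255],[[0,0,0],0,255]]'|egrep 'pos|force'; python3 -m crank '[[[0.5,0,0],0,255],[[0.5,0,0],0,255],[[0.5,0,0],0,255],[[0.5,0,0],0,255]]' |egrep 'clo|pos|force'
```

```text
clock: 25.25
position: [0.5227, -0.3046, 0.0476]
ee_rot: [-2.32, -2.109, 0.004]
force: [-0.0, 0.5, -0.5]
width: 0.007
position: [0.5286, -0.2841, 0.0526]
force: [-0.3, 1.5, -0.2]
clock: 25.95
position: [0.5292, -0.2705, 0.0525]
force: [-0.2, -11.6, -3.2]
```

```bash
python3 -m crank '[[[0.5,0,0],0,255],[[0.5,0,0],0,255],[[0.5,0,0],0,255],[[0.5,0,0],0,255],[[0,0,0],0,255]]' |egrep 'clo|pos|force';python3 - <<'E'
from h import *
O=np.array([.5355,-.1914]);a=np.radians(-5.6);X=np.array([np.cos(a),np.sin(a)]);Y=np.array([-np.sin(a),np.cos(a)])
c=get_calibration("wrist");p,d=get_image("wrist");cv2.imwrite("pics/w9.png",p[:,:,::-1]);P,u,v=cloud(d,c)
L=np.c_[(P[:,:2]-O)@X,(P[:,:2]-O)@Y,P[:,2]]
q=pose()[0]; print('tcp vise y',(q[:2]-O)@Y)
for x0 in(-.04,-.02,0,.02,.04):
    b=(abs(L[:,0]-x0)<.008)
    j=L[b&(L[:,2]>.064)&(L[:,2]<.072)&(L[:,1]<.06)][:,1]
    t=L[b&(L[:,2]>.114)&(L[:,2]<.127)&(L[:,1]>.02)&(L[:,1]<.12)][:,1]
    print(x0,len(j),np.percentile(j,[2,98]).round(4) if len(j) else 0,np.percentile(t,[2,98]).round(4) if len(t) else 0)
E
```

```text
clock: 26.45
position: [0.5313, -0.2493, 0.0525]
force: [-0.2, -7.4, 0.1]
tcp vise y -0.05795893952798382
-0.04 1517 [-0.015   0.0394] [0.039  0.0425]
-0.02 1508 [-0.0135  0.0394] [0.039  0.0424]
0 1584 [-0.0482  0.0394] [0.039  0.0425]
0.02 1562 [-0.0273  0.0394] [0.039  0.0425]
0.04 1563 [-0.0257  0.0394] [0.0391 0.0425]
```

View pics/w9.png

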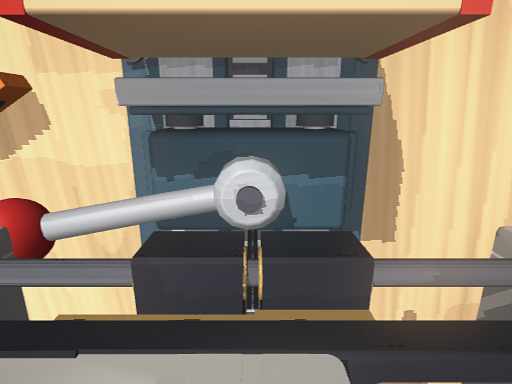

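```bash
cat > gap.py <<'E'
from h import *
O=np.array([.5355,-.1914]);a=np.radians(-5.6);X=np.array([np.cos(a),np.sin(a)]);Y=np.array([-np.sin(a),np.cos(a)])
c=get_calibration("wrist");p,d=get_image("wrist");cv2.imwrite("pics/g%d.png"%(monitor.observe()['clock']*100),p[:,:,::-1]);P,u,v=cloud(d,c)
L=np.c_[(P[:,:2]-O)@X,(P[:,:2]-O)@Y,P[:,2]]
q=pose()[0]; print('tcp vise y',((q[:2]-O)@Y).round(4))
for x0 in(-.03,.03):
    b=(abs(L[:,0]-x0)<.003); M=L[b]; M=M[np.argsort(M[:,1])]
    top=M[(M[:,2]>.0655)&(M[:,2]<.0705)&(M[:,1]>-.03)]
    h,e=np.histogram(top[:,1],bins=np.arange(-.03,.045,.003)); print(x0,h)
    face=M[(M[:,2]>.075)&(M[:,2]<.105)&(M[:,1]>.03)&(M[:,1]<.05)]; print(' blank face y',np.median(face[:,1]) if len(face) else None)
    # jaw top cluster
    k=np.argmax(h[:-2]); t=top[(top[:,1]>e[k]-.012)&(top[:,1]<e[k]+.015)&(top[:,1]<.036)]; print(' jaw top y',np.percentile(t[:,1],[2,98]).round(4))
E
python3 gap.py
```

```text
tcp vise y -0.058
-0.03 [ 0  0  0  0  0  0  0  0  0  0  0  0  0  0 23 62 96 95 99 52  0  0  0 34]
 blank face y 0.03927560081992701
 jaw top y [0.0139 0.0283]
0.03 [  0   0   0   0   0   0   0   0   0   0   0   0   0   0  15  58  91  94
 100  65   0   0   0  28]
 blank face y 0.03929565401878442
 jaw top y [0.0145 0.0288]
```

```bash
python3 -m crank '[[[0.4,0,0],0,255],[[0.4,0,0],0,255],[[0,0,0],0,255],[[0,0,0],0,255]]' |egrep 'clo|pos|force'; python3 gap.py
```

```text
clock: 26.95
position: [0.532, -0.2416, 0.0525]
force: [-0.2, -8.7, -0.8]
tcp vise y -0.0503
-0.03 [ 0  0  0  0  0  0  0  0  0  0  0  0  0  0  0  0  0 40 80 92 94 99  8 15]
 blank face y 0.03926957966082148
 jaw top y [0.0215 0.0356]
0.03 [  0   0   0   0   0   0   0   0   0   0   0   0   0   0   0   0   0  32
  80  93  92 102  19  21]
 blank face y 0.03932923401263306
 jaw top y [0.022  0.0359]
```

```bash
for s in 1 2 3 4 5; do python3 -m crank '[[[0.1,0,0],0,255],[[0,0,0],0,255]]' |egrep 'pos|force'; done; python3 gap.py
```

```text
position: [0.5321, -0.2413, 0.0525]
force: [-0.5, -9.9, -0.6]
position: [0.5321, -0.2404, 0.0525]
force: [-0.2, -10.9, -1.7]
position: [0.5323, -0.2394, 0.0525]
force: [-0.1, -11.0, -0.7]
position: [0.5324, -0.2385, 0.0525]
force: [-0.3, -10.8, -1.5]
position: [0.5324, -0.2378, 0.0525]
force: [0.7, -11.9, -2.9]
tcp vise y -0.0465
-0.03 [  0   0   0   0   0   0   0   0   0   0   0   0   0   0   0   0   0   0
  40  79  93  98 102  19]
 blank face y 0.03933259413038497
 jaw top y [0.0249 0.0356]
0.03 [ 0  0  0  0  0  0  0  0  0  0  0  0  0  0  0  0  0  8 38 83 96 97 95 16]
 blank face y 0.03935778523084271
 jaw top y [0.024 0.036]
```

```bash
for s in 1 2 ; do python3 -m crank '[[[0.1,0,0],0,255],[[0,0,0],0,255]]' |egrep 'pos|force'; done; python3 -c "
from h import *
from h import *
print(get_image('wrist')[0].shape)
p,d=get_image('wrist');cv2.imwrite('pics/w10.png',p[:,:,::-1])"
```

```text
position: [0.5325, -0.2372, 0.0525]
force: [-0.6, -12.4, -2.6]
position: [0.5325, -0.2366, 0.0525]
force: [0.9, -13.7, -3.8]
(384, 512, 3)
```

View pics/w10.png

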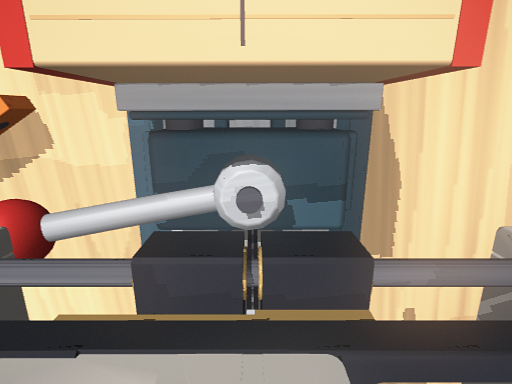

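The jaw plate (px 250,97) is now flush against the blank, and the force shows about 1.5 mm of spring. I'll back off, rise, and measure the hub and knob.

```bash
python3 -m crank '[[[-1,0,0],0,255],[[-1.5,0,0],0,255],[[0,0,-4],0,255],[[0,0,-4],0,255],[[0,0,-2.5],0,255]]' |egrep 'clo|pos|force'; python3 -m crank '[[[0,0,0],0,255],[[0,0,0],0,255],[[0,0,0],0,255]]' |egrep 'clo|pos|force';  python3 - <<'E'
from h import *
O=np.array([.5355,-.1914]);a=np.radians(-5.6);X=np.array([np.cos(a),np.sin(a)]);Y=np.array([-np.sin(a),np.cos(a)])
c=get_calibration("wrist");p,d=get_image("wrist");cv2.imwrite("pics/w11.png",p[:,:,::-1]);P,u,v=cloud(d,c)
L=np.c_[(P[:,:2]-O)@X,(P[:,:2]-O)@Y,P[:,2]]
s=(abs(L[:,0])<.02)&(L[:,1]>-.035)&(L[:,1]<.02)&(L[:,2]>.083)&(L[:,2]<.094);q=L[s]
print('hub',len(q),cv2.minEnclosingCircle((q[:,:2]*1000).astype(np.float32)))
hsv=cv2.cvtColor(p,cv2.COLOR_RGB2HSV)
rgb=p.reshape(-1,3)[v*512+u].astype(int)
s=(rgb[:,0]>110)&(rgb[:,1]<60)&(rgb[:,2]<60)&(L[:,2]>.08)&(L[:,2]<.11)&(L[:,0]<-.07);q=L[s]
print('knob',len(q),q.mean(0) if len(q) else 0,q.min(0),q.max(0))
s=(L[:,0]<-.03)&(L[:,0]>-.08)&(L[:,1]>-.06)&(L[:,1]<.02)&(L[:,2]>.08)&(L[:,2]<.1);q=L[s]
print('bar line',np.polyfit(q[:,0],q[:,1],1))
s=(abs(L[:,0])<.05)&(L[:,1]>.0)&(L[:,1]<.045)&(L[:,2]>.064)&(L[:,2]<.072);print('jaw',np.percentile(L[s][:,1],[2,98]))
t=O-.077*X+.012*Y
delta(t[0],t[1],.16,174.4)
E
```

```text
clock: 29.05
position: [0.5303, -0.2579, 0.1592]
force: [-0.3, 0.9, -0.4]
clock: 29.35
position: [0.5294, -0.2562, 0.1555]
force: [0.3, 0.5, -1.5]
hub 1515 ((-2.8515970706939697, -8.581022262573242), 18.380516052246094)
knob 865 [-0.09609629 -0.01990241  0.10140353] [-0.11087692 -0.03325961  0.09061583] [-0.08528176 -0.00789704  0.10763161]
bar line [ 0.14814815 -0.00772029]
jaw [0.00734752 0.03933548]
t=29.40 tcp [ 0.5293 -0.2561  0.1553] yaw_y -5.59 j7 0.68 shift cm [ 7.7  -7.72 -0.45] n>=2.2 turn 0.01 F [ 0.7  0.6 -0.2] w 0.006 tilt z [-0.002  0.001 -1.   ]
```

View pics/w11.png

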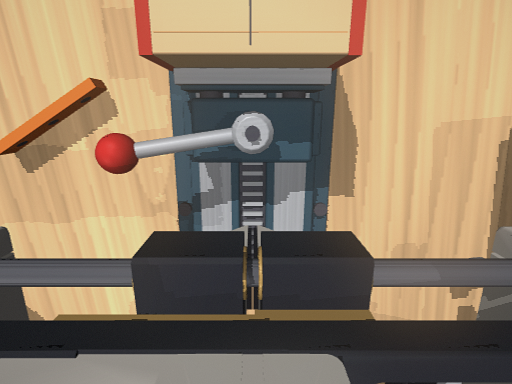

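The view shows the hub at px (252,132), the knob at (117,152), and the jaw flush against the blank. Pin at vise (0,-8), lever at about 0.13 rad. I'll place the closed fingers on the +y side of the bar.

```bash
python3 -m crank '[[[2.7,-2.7,0],0,255],[[2.5,-2.5,0],0,255],[[2.5,-2.5,0],0,255],[[0,0,0],-7.5,255],[[0,0,0],0,255]]' |egrep 'clo|pos|force'; python3 -m crank '[[[0,0,4],0,255],[[0,0,3],0,255],[[0,0,0.8],0,255],[[0,0,0],0,255]]' |egrep 'clo|pos|force';  python3 - <<'E'
from h import *
O=np.array([.5355,-.1914]);a=np.radians(-5.6);X=np.array([np.cos(a),np.sin(a)]);Y=np.array([-np.sin(a),np.cos(a)])
p,R,s=pose();print((p[:2]-O)@X,(p[:2]-O)@Y,p[2])
t=O+(-.075)*X+0*Y
delta(t[0],t[1],.077,174.4)
E
```

```text
clock: 29.9
position: [0.4602, -0.1712, 0.1559]
force: [0.2, 0.5, -0.3]
clock: 30.3
position: [0.4601, -0.1731, 0.0775]
force: [-0.9, -0.2, 0.1]
-0.07679142248439133 0.010907130672042124 0.07751347717482691
t=30.30 tcp [ 0.4601 -0.1731  0.0775] yaw_y 1.73 j7 0.77 shift cm [-1.1   0.04  0.05] n>=0.2 turn 7.33 F [-0.9 -0.2  0.1] w 0.006 tilt z [-0.003 -0.    -1.   ]
```

```bash
python3 -m crank '[[[-0.9,0,0],0,255],[[-1.06,-0.18,0],-8,255],[[-1.06,-0.18,0],-8,255],[[-1.06,-0.18,0],-8,255],[[0,0,0],0,255]]' |egrep 'clo|pos|force'; python3 - <<'E'
from h import *
O=np.array([.5355,-.1914]);a=np.radians(-5.6);X=np.array([np.cos(a),np.sin(a)]);Y=np.array([-np.sin(a),np.cos(a)])
p,R,s=pose();print((p[:2]-O)@X,(p[:2]-O)@Y,p[2])
c=get_calibration("wrist");p,d=get_image("wrist");cv2.imwrite("pics/w12.png",p[:,:,::-1])
E
```

```text
clock: 30.8
position: [0.4626, -0.2157, 0.0801]
force: [-0.1, 1.3, 0.4]
-0.07014240322078108 -0.0312966974248399 0.08014903055780359
```

View pics/w12.png

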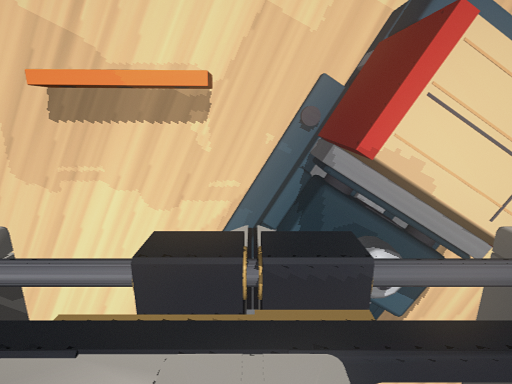

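```bash
python3 -m crank '[[[-1.06,-0.17,0],-8,255],[[-1.06,-0.17,0],-8,255],[[-1.06,-0.17,0],-8,255],[[-1.04,-0.17,0],-8,255],[[0,0,0],0,255]]' |egrep 'clo|pos|force'; python3 - <<'E'
from h import *
O=np.array([.5355,-.1914]);a=np.radians(-5.6);X=np.array([np.cos(a),np.sin(a)]);Y=np.array([-np.sin(a),np.cos(a)])
p,R,s=pose();x,y=(p[:2]-O)@X,(p[:2]-O)@Y+.008;th=np.arctan2(R[1,0],R[0,0])-a-np.pi/2
print(x,y,'tool th',th,'r',-x*np.cos(th)-y*np.sin(th),'d',-x*np.sin(th)+y*np.cos(th),s['force'],s['joints'][6])
E
```

```text
clock: 31.35
position: [0.4823, -0.2512, 0.079]
force: [-0.1, 1.1, -0.1]
-0.047121922650049296 -0.05671391041778386 tool th 1.1061870875902486 r 0.07181613474280517 d 0.01671484429233168 [-0.05626694  1.10167932 -0.10956389] 1.6613764427356297
```

```bash
python3 - <<'E'
from h import *
for n in("scene","top"):
    p,d=get_image(n)
    q=p[90:230,180:320] if n=="scene" else p[150:290,250:430]
    cv2.imwrite(f"pics/{n}_l1.png",cv2.resize(q,None,fx=3,fy=3)[:,:,::-1])
E
```

```text
(no output)
```

View pics/scene_l1.png

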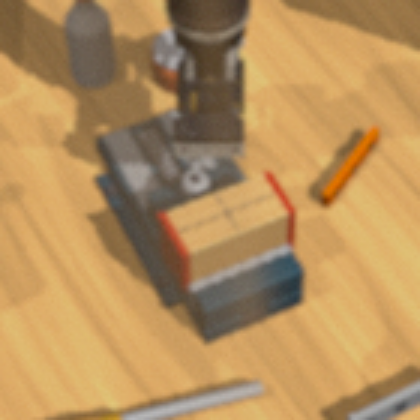

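View pics/top_l1.png

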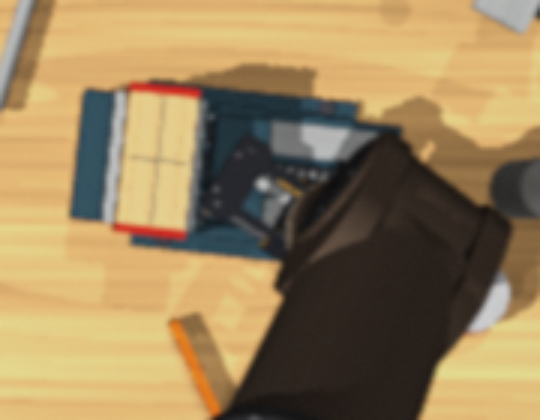

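The lever no longer shows on the -x side, so it is following the fingers. The blank sits square with the jaw flush against it. Continuing the arc.

```bash
python3 -m crank '[[[-1.03,-0.17,0],-8,255],[[-1.03,-0.17,0],-8,255],[[-1.03,-0.17,0],-8,255],[[0,0,0],0,255]]' |egrep 'clo|pos|force'; cat > th.py <<'E'
from h import *
O=np.array([.5355,-.1914]);a=np.radians(-5.6);X=np.array([np.cos(a),np.sin(a)]);Y=np.array([-np.sin(a),np.cos(a)])
p,R,s=pose();x,y=(p[:2]-O)@X,(p[:2]-O)@Y+.008;th=np.arctan2(R[1,0],R[0,0])-a-np.pi/2
print(x,y,'tool th',th,'r',-x*np.cos(th)-y*np.sin(th),'d',-x*np.sin(th)+y*np.cos(th),s['force'],s['joints'][6])
E
python3 th.py
```

```text
clock: 31.85
position: [0.5078, -0.2675, 0.0784]
force: [0.6, 0.1, -0.9]
-0.020121700987379223 -0.07046130948955412 tool th 1.5253445223355406 r 0.07130279294348972 d 0.0168994291047378 [ 0.55107706  0.07588526 -0.91455024] 2.0074703512173704
```

```bash
for i in 1 2 3 4; do python3 -m crank '[[[-0.2,0,0],-1,255],[[0,0,0],0,255]]' |egrep 'pos|force'; done; python3 th.py
```

```text
position: [0.5088, -0.2677, 0.0784]
force: [-3.0, 0.0, 1.2]
position: [0.511, -0.2683, 0.0783]
force: [-3.5, -1.6, 0.9]
position: [0.5113, -0.2685, 0.0782]
force: [-8.9, -0.4, 5.7]
position: [0.5113, -0.2687, 0.0781]
force: [-15.4, 0.7, 11.3]
-0.016497454660780925 -0.07126914872823634 tool th 1.5951179274283231 r 0.07084686553584423 d 0.01822578433094172 [-15.40326456   0.68549066  11.25572277] 2.06199555513591
```

The force rises sharply, so the lever is at its stop. I'll retreat and check.

```bash
python3 -m crank '[[[1,0,0],0,255],[[2,0,0],0,255],[[0,0,-3],0,255],[[0,0,-4],0,255],[[0,0,-4],0,255]]' |egrep 'clo|pos|force'; python3 -m crank '[[[3,0,-4],0,255],[[3,0,-2],0,255],[[0,0,0],0,255],[[0,0,0],0,255],[[0,0,0],0,255]]' |egrep 'clo|pos|force'; python3 - <<'E'
from h import *
O=np.array([.5355,-.1914]);a=np.radians(-5.6);X=np.array([np.cos(a),np.sin(a)]);Y=np.array([-np.sin(a),np.cos(a)])
c=get_calibration("wrist");p,d=get_image("wrist");cv2.imwrite("pics/w13.png",p[:,:,::-1]);P,u,v=cloud(d,c)
L=np.c_[(P[:,:2]-O)@X,(P[:,:2]-O)@Y,P[:,2]]
rgb=p.reshape(-1,3)[v*512+u].astype(int)
s=(rgb[:,0]>110)&(rgb[:,1]<60)&(rgb[:,2]<60)&(L[:,2]>.08)&(L[:,2]<.11)&(L[:,1]<-.0)&(abs(L[:,0])<.15);q=L[s]
print('knob',len(q),q.mean(0) if len(q) else 0)
s=(abs(L[:,0])<.08)&(L[:,1]>.02)&(L[:,1]<.12)&(L[:,2]>.112)&(L[:,2]<.128);q=L[s];print(len(q),top_rect(q,.1,.13));A=np.c_[q[:,:2],np.ones(len(q))];print('plane',np.linalg.lstsq(A,q[:,2],rcond=None)[0])
s=(abs(L[:,0])<.02)&(L[:,1]>-.035)&(L[:,1]<.02)&(L[:,2]>.083)&(L[:,2]<.094);q=L[s]
if len(q):print('hub',len(q),cv2.minEnclosingCircle((q[:,:2]*1000).astype(np.float32)))
E
```

```text
clock: 33.15
position: [0.4859, -0.2658, 0.1897]
force: [0.2, -0.0, 0.2]
clock: 33.65
position: [0.4266, -0.2615, 0.2478]
force: [-0.6, 1.2, -0.0]
knob 0 0
3518 (((-11.834087371826172, 70.16463470458984), (111.82426452636719, 61.28382110595703), 0.5221810936927795), 3518, np.float64(0.1203766015283051))
plane [0.00599795 0.00853348 0.11966818]
```

View pics/w13.png

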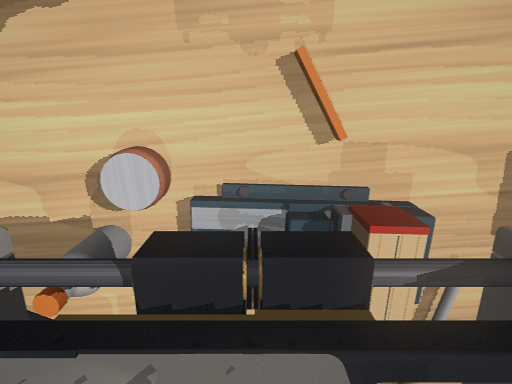

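```bash
python3 -m crank '[[[-4,2,0],0,255],[[-4,2,0],0,255],[[-4,2,0],0,255],[[0,0,0],0,255],[[0,0,0],0,255]]' |egrep 'clo|pos|force'; python3 - <<'E'
from h import *
O=np.array([.5355,-.1914]);a=np.radians(-5.6);X=np.array([np.cos(a),np.sin(a)]);Y=np.array([-np.sin(a),np.cos(a)])
c=get_calibration("wrist");p,d=get_image("wrist");cv2.imwrite("pics/w14.png",p[:,:,::-1]);P,u,v=cloud(d,c)
L=np.c_[(P[:,:2]-O)@X,(P[:,:2]-O)@Y,P[:,2]]
rgb=p.reshape(-1,3)[v*512+u].astype(int)
s=(rgb[:,0]>110)&(rgb[:,1]<70)&(rgb[:,2]<70)&(L[:,2]>.08)&(L[:,2]<.11)&(L[:,1]<-.0)&(abs(L[:,0])<.15);q=L[s]
print('knob',len(q),q.mean(0) if len(q) else 0)
s=(abs(L[:,0])<.08)&(L[:,1]>.02)&(L[:,1]<.12)&(L[:,2]>.112)&(L[:,2]<.128);q=L[s];print(len(q),top_rect(q,.1,.13));A=np.c_[q[:,:2],np.ones(len(q))];print('plane',np.linalg.lstsq(A,q[:,2],rcond=None)[0])
s=(abs(L[:,0])<.02)&(L[:,1]>-.035)&(L[:,1]<.02)&(L[:,2]>.083)&(L[:,2]<.094);q=L[s]
if len(q):print('hub',len(q),cv2.minEnclosingCircle((q[:,:2]*1000).astype(np.float32)),q.mean(0))
s=(L[:,1]<-.045)&(L[:,1]>-.085)&(abs(L[:,0])<.04)&(L[:,2]>.08)&(L[:,2]<.1);q=L[s];print('bar',np.polyfit(q[:,1],q[:,0],1) if len(q)>5 else 0)
s=(abs(L[:,0])<.05)&(L[:,1]>.0)&(L[:,1]<.045)&(L[:,2]>.064)&(L[:,2]<.072);print('jaw',np.percentile(L[s][:,1],[2,98]))
E
```

```text
clock: 34.2
position: [0.5506, -0.2096, 0.2464]
force: [-1.1, 0.4, -0.2]
knob 579 [-0.00249971 -0.10659423  0.10132194]
8409 (((-1.7489089965820312, 69.69261169433594), (130.2999725341797, 61.12138748168945), 0.016033204272389412), 8409, np.float64(0.12044573285623102))
plane [-0.00101835  0.01077095  0.11960756]
hub 776 ((-0.6089269518852234, -14.313385963439941), 21.03131103515625) [-0.0012853  -0.01158691  0.08797368]
bar [-0.0065317  -0.00157122]
jaw [0.00486567 0.0398415 ]
```

View pics/w14.png

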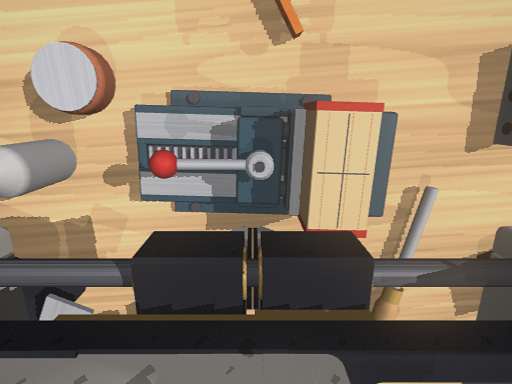

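The lever bar (px 163→260, row 164) points straight along vise -y, measured 1.56–1.57 rad. The blank is square at y=69.7 mm with its top at 120.4 mm, and the jaw is flush with it. I'm handing in.

```bash
python3 -c "
from cell import workorder,monitor
print(monitor.observe()['clock'],monitor.observe()['force']);print(workorder.sign_off())"
```

```text
34.25 [ 0.10946298 -0.18805981  0.06082553]
the job is handed in; nothing more can be done
None
```

The blank is clamped in the vise on both parallels, and I handed the job in at 34.25 s; sign-off gives no verdict.

**What I did**
- I stood the 24 mm mate on the bed about 51 mm from the fixed jaw's face and let it go.
- I lowered the blank onto both parallels, cross up, and pushed it up to the fixed jaw. After release it looked 1–1.5 mm back, so I nudged it again with closed fingers. The force then rose at once, and the blank read about 1 mm closer to the jaw.
- I pushed the carriage until the sliding jaw touched the blank, then swung the lever to its stop, where the force climbed steeply.

**Last checks, from the wrist camera**
- **Lever:** it points straight along vise -y, about 1.57 rad.
- **Blank position:** its centre is at vise x -1.7 mm, y +69.7 mm, and it is square to the jaws to 0.02°.
- **Blank height:** its top is 120.4 mm above the bench, which matches resting on both parallels. The fitted tilt is 0.011 rad against a limit of 0.04; before clamping it read 0.005.
- **Sliding jaw:** it lies flush against the blank.
- **Robot:** it was clear of everything, and the force reading was near zero.

**Not checked directly**
- The grip force could not be measured. I infer it from about 1.5 mm of spring compression before locking plus the cam's 5 mm.
- The parallels are hidden under the blank, so I did not see them after clamping. The mate last measured square at vise y 49 mm.
- I did not measure the bystanders again at the end.

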